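# Hold the bend load on the next test bar

## Robot

A 7-joint arm with a two-finger parallel gripper is mounted at the origin on a cart in front of the work surface, level with it; the furniture and walls round the work are solid. World frame = base frame: x ahead of the robot, y to its left, z up, the work surface at z = 0. Lengths are in mm, angles in rad, forces in N, time in s.
With the tool pointing down it reaches from about 400 to 900 mm from the base axis. Payload 5.5 kg.
Tool frame: the origin (TCP) lies between the finger pads; the fingertips stand 25 mm ahead of it and the grasp point (between the pads) lies 6 mm ahead of it; y points along the fingers, x is the direction in which the jaws open and shut, and the axes are right-handed (so a half turn about y gives the same grasp; the last joint's range is limited). The gripper opens to 85 mm and grips with 20 to 120 N. Pads are 22 mm wide; open, the fingers measure 114 mm over their backs; the gripper's body (76 mm by 85 mm) begins 54 mm behind the grasp point. The pads swing forward as they close: fully open they stand 13 mm farther back than shut.
Start: joints at [-1.086, 0.501, -0.427, 1.55, 0.221, 1.138, -0.21], TCP at [142.953, 634.085, 256.31] pointing down, gripper open.
Joint ranges: [-2.88, 2.88], [-0.31, 2.03], [-1.54, 1.56], [0.2, 2.42], [-1.41, 4.55], [0.19, 2.02], [-2.57, 2.57]. Speed limits (rad/s): [2.57, 2.57, 3.14, 3.14, 3.14, 3.14, 3.14].

## Interface

Orientations are given as [roll, pitch, yaw] about the fixed x, y, z axes, in that order (R = Rz(yaw) Ry(pitch) Rx(roll)).
In Python, from rig import r gives the robot as it stands. The module is installed in compiled form; this text tells all that it offers.
- The arm moves only by the tool send_rows, never from a script. Its argument "steps" is a list of rows, each a list of 3 entries, a list of its own where there are three numbers: the finger opening in mm, from 0 to 85.4, then the shift along the world's x, y, z in mm, then the turn, a rotation vector about the world's x, y, z in rad. A call has 1 to 12 rows; each row is the pose to reach, as a shift and turn from the pose commanded when the call began; what a row does not reach only later rows make up. A row lasts 1/10 s, in which the tool goes at most 50 mm and 8.59 degrees, less where a joint would pass 70% of its speed; a pose out of reach is approached as far as the arm can. A call with a gripper value outside its range is refused whole. The fingers move at their own pace and stop on an object; the grip force is fixed at half the most. Time passes only in rows, so rows that repeat a pose let the fingers close. It gives the time, the measured TCP pose, the force and the opening at its end, in the units of the state.
- r.read_state(): the state, without advancing time (a new reading comes with each control period).
- r.grab_frame(name): name is "scene" or "top"; returns a dict with "pixels" (420x560x3 uint8, red, green, blue), "depth" (420x560 float32, mm along the optical axis (not along the pixel's ray), 0 where there is no reading), "fx", "fy", "cx", "cy" (pixels), "distortion" ([k1, k2, p1, p2, k3] as OpenCV has them; the pictures are not rectified), "rvec" (rotation vector, rad) and "tvec" (3), from world to camera coordinates, as OpenCV has them. Camera axes: x right, y down, z forward; pixel columns grow to the right and rows downward; lengths in mm; the calibration is good to about 2 mm. A picture is of the moment at which its call begins.
- r.close_job(): hands the job in, once; it reports no verdict.
The state is a dict: "t": time; "q": joint angles; "joint_vel": joint speeds; "joint_efforts": joint torques, N m; "tool_pos": TCP position; "tcp_rot": TCP orientation; "wrist_force": force on the tool from outside, world axes, zero at the start; "moment": the same for the moment, N m; "gripper_width": opening from 0.0 (shut) to 1.0 (fully open).
Only numpy, scipy, OpenCV 4.12 (cv2) and the standard library are available. Lean on these libraries where they do the work, as an engineer would, in place of code of your own. Each camera call takes 0.05 s, during which the arm holds its last target.

## Task

Load the next specimen, the bar waiting in the rack's green-marked slot, into the lever test stand: lay it across both support rollers between the side cheeks, centred under the raised nose, and let go of it. Then pull the stand's lever down and hold the bar under load so that I can read its deflection: a white nylon bar at 10 N (needle in the dial's green sector), a brown phenolic bar at 20 N (needle in the blue sector). Never let the needle reach the red, leave the other bar in its slot and everything else on the table alone, and finish while still holding the lever there; do not let it rise.

Things in the scene. Friction and masses are not known exactly. Their poses are not given: they have to be found in the camera images.
- stand: fixed lever test stand: grey base 155 x 150 x 17 mm, column 38 mm square, 304 mm tall, 85 mm along +x; blue pinion head at z 152-228 mm; before it a dial force gauge 64 mm wide that carries the nose (dial faces -x, 24 mm in front of the origin; top at z 260 mm, raised). Origin on the table straight under the nose; x from the robot's side to the column, y left, along the loaded bar.
- span_mid (a point): midway between the support rollers, level with their tops (75 mm above the table), under the nose; axes as the stand's. A loaded bar lies along y with the centre of its underside here. Rollers, 12 mm in diameter, lie along x at y = +-50 mm; at each, two side cheeks 26 mm apart (x = +-13 mm) rise 6 mm above the roller tops. The bed between is 42 mm lower.
- nose (a point): lowest point of the steel loading nose, a 10 mm roller along x, 26 mm long, under the gauge. It stands 30 mm above the roller tops while the lever is up, so that a 10 mm bar passes under it with 20 mm to spare; goes straight down 30 mm per radian of lever and touches a loaded bar at lever = 0.67 rad.
- lever_knob (a point): centre of the red ball knob, 30 mm in diameter, on the end of the lever at the left side of the stand. The lever, a 10 mm rod, reaches from the hub towards -x, 150 mm from hub to knob. Its centre stands 275 mm above the table at rest and, with a bar loaded, 155 mm at 10 N and 132 mm at 20 N.
- lever_hub (a point): point on the lever's hinge axis at the hub, in the lever's plane: 45 mm along the stand's +x and 58 mm along its +y from the origin, 190 mm above the table. The hinge axis is the stand's y.
- lever (a joint): lever angle, rad: 0 = up (rest, pointing 0.60 rad above level towards -x), grows as the knob is pushed down, level at 0.60, end stop at 1.20. A spring lifts it when let go: the knob takes about 2 N at the top, 5 N at 10 N of load, 8 N at 20 N. With a bar loaded, 10 N comes at about 0.83 rad and 20 N at about 1.0 rad.
- needle (a joint): needle angle, rad, clockwise: 0 = no load (pointing lower left), 0.157 rad per newton: 1.571 = 10 N (middle of the green sector, upper left), 3.142 = 20 N (middle of the blue sector, upper right); the red begins at 4.08 (26 N). The gauge's spring gives 0.5 mm per newton at the nose, about 2.5 mm at the knob.
- rack: grey specimen rack, fixed, 118 x 124 x 35 mm; two slots along its y at x = -30 mm (green floor and end blocks: next specimen) and x = +30 mm (grey: waiting). Cross pieces at y = +-50 mm, 12 mm thick, carry the bars, undersides 25 mm above the table; slots 26 mm wide, walls 34.5 mm high. Origin at the centre of its underside, x away from the robot at yaw 0.
- white_bar: white nylon test bar, 20 x 200 x 10 mm, long along its y, black line round its middle, 50 g. Origin at the centre of its underside. Stands in one of the rack's two slots; its ends reach 44 mm past the cross pieces.
- brown_bar: brown phenolic laminate test bar, 20 x 200 x 10 mm, long along its y, white line round its middle, 60 g. Origin at the centre of its underside. Stands in the other slot of the rack.
- weight_1: brass knob weight, 26 mm across, 30 mm tall, standing on the table left of the stand; leave alone
- weight_2: smaller brass knob weight, 20 mm across, 24 mm tall, beside it; leave alone
- loupe: black loupe, 39 mm across, 36 mm tall, standing on the table left of the stand; leave alone

How it is judged (in metres and radians):
On the way:
1. the bar from the green slot lies on both rollers, centred under the raised nose and let go (((x of white_bar in the frame of span_mid between -0.005 and 0.005 m and y of white_bar in the frame of span_mid between -0.012 and 0.012 m and z of white_bar in the frame of span_mid between -0.002 and 0.0025 m and angle between the y axis of white_bar and the y axis of span_mid, either way round below 0.1 rad and x of brown_bar in the frame of rack between 0.02 and 0.04 m and z of brown_bar in the frame of rack between 0.022 and 0.029 m and distance of brown_bar from where it was at the start of the episode below 0.012 m and contact force between the fingers and white_bar below 0.3 N and value of joint lever below 0.3 rad) or (x of brown_bar in the frame of span_mid between -0.005 and 0.005 m and y of brown_bar in the frame of span_mid between -0.012 and 0.012 m and z of brown_bar in the frame of span_mid between -0.002 and 0.0025 m and angle between the y axis of brown_bar and the y axis of span_mid, either way round below 0.1 rad and x of white_bar in the frame of rack between 0.02 and 0.04 m and z of white_bar in the frame of rack between 0.022 and 0.029 m and distance of white_bar from where it was at the start of the episode below 0.012 m and contact force between the fingers and brown_bar below 0.3 N and value of joint lever below 0.3 rad))), for 0.2 s.
At the end, for the whole second after the job is handed in: Green slot's bar lies on both rollers, untouched by the fingers, centre within 12 mm of the nose along the bar and 5 mm across, 0.1 rad; lever held with the needle steady within 2.6 N of 10 N (white) or 20 N (brown); other bar still in the grey slot, moved under 12 mm (((x of white_bar in the frame of span_mid between -0.005 and 0.005 m and y of white_bar in the frame of span_mid between -0.012 and 0.012 m and z of white_bar in the frame of span_mid between -0.002 and 0.0025 m and angle between the y axis of white_bar and the y axis of span_mid, either way round below 0.1 rad and x of brown_bar in the frame of rack between 0.02 and 0.04 m and z of brown_bar in the frame of rack between 0.022 and 0.029 m and distance of brown_bar from where it was at the start of the episode below 0.012 m and contact force between the fingers and white_bar below 0.3 N and value of joint needle between 1.16239 and 1.97921 rad and velocity of joint needle between -0.3 and 0.3 rad/s) or (x of brown_bar in the frame of span_mid between -0.005 and 0.005 m and y of brown_bar in the frame of span_mid between -0.012 and 0.012 m and z of brown_bar in the frame of span_mid between -0.002 and 0.0025 m and angle between the y axis of brown_bar and the y axis of span_mid, either way round below 0.1 rad and x of white_bar in the frame of rack between 0.02 and 0.04 m and z of white_bar in the frame of rack between 0.022 and 0.029 m and distance of white_bar from where it was at the start of the episode below 0.012 m and contact force between the fingers and brown_bar below 0.3 N and value of joint needle between 2.73319 and 3.55001 rad and velocity of joint needle between -0.3 and 0.3 rad/s))); the arm keeps its last pose, push and grip.
It fails at once if the needle reached the red sector (26 N) (value of joint needle above 4.08 rad).
It fails at once if a weight or the loupe was moved by more than 20 mm (distance of any of weight_1, weight_2, loupe from where it was at the start of the episode above 0.02 m).
It also fails if it takes over 45 s, if anything falls off the work surface, if the arm or the gripper's body presses on something with over 40 N, if the wrist force passes 120 N, or if a joint passes its speed limit or range.

## Working session

There is one attempt and no reset: what is moved stays moved. The work goes in short steps, Python scripts to look and compute and a tool call to move; the robot and the scene stay as the last step left them, time stands still between calls to the robot, and variables do not carry over. Pictures are saved under pics/ and viewed, and the job is handed in when it is done.

Besides the shell and the picture viewer there is one more tool, called after "Request:" as name(argument=value, ...), one argument or row to a line, values as JSON. send_rows: Moves the arm, as the interface text tells. Its arguments: {"type":"object","properties":{"steps":{"type":"array","items":{"type":"array"}}},"required":["steps"]}

```bash
mkdir -p pics; cat > h.py <<'E'
import numpy as np, cv2
from rig import r
def grab(name,fn=None):
    f=r.grab_frame(name)
    if fn: cv2.imwrite('pics/'+fn,f['pixels'][:,:,::-1])
    return f
def cam(f):
    R=cv2.Rodrigues(np.array(f['rvec'],float))[0]; t=np.array(f['tvec'],float).reshape(3)
    K=np.array([[f['fx'],0,f['cx']],[0,f['fy'],f['cy']],[0,0,1.]]); d=np.array(f['distortion'],float)
    return R,t,K,d
def rays(f,uv):
    R,t,K,d=cam(f); p=cv2.undistortPoints(np.array(uv,float).reshape(-1,1,2),K,d).reshape(-1,2)
    return -R.T@t, np.c_[p,np.ones(len(p))]@R
def onz(f,uv,z):
    c,v=rays(f,uv); s=(z-c[2])/v[:,2]; return c+v*s[:,None]
def cloud(f):
    h,w=f['depth'].shape; u,v=np.meshgrid(np.arange(w),np.arange(h))
    c,d=rays(f,np.c_[u.ravel(),v.ravel()]); P=c+d*f['depth'].ravel()[:,None]
    return P.reshape(h,w,3)
def proj(f,P):
    R,t,K,d=cam(f); return cv2.projectPoints(np.array(P,float).reshape(-1,1,3),np.array(f['rvec'],float),t,K,d)[0].reshape(-1,2)
E
python3 - <<'E'
from h import *
for n in('scene','top'):
    f=grab(n,n+'0.png'); R,t,K,d=cam(f); print(n,-R.T@t,f['fx'],R[2])
print(r.read_state())
E
```

```text
scene [  26.59630877 1029.60886627  620.3919077 ] 430.7703696474294 [ 0.44072362 -0.78845035 -0.42907894]
top [ 354.68597354  243.98272882 1327.81223994] 520.1960720394069 [ 8.76611834e-02  3.76597408e-04 -9.96150277e-01]
{'t': 0.1, 'q': array([-1.08580201,  0.50177118, -0.42676304,  1.55135742,  0.22082264,
        1.13832616, -0.21029623]), 'joint_vel': array([ 0.00226527, -0.00236329, -0.00170642, -0.00203194, -0.00291253,
        0.00029767,  0.00104568]), 'joint_efforts': array([-1.20197365e-02, -5.70808232e+01, -5.83930448e+00, -2.81748337e+01,
        1.04242665e-02,  5.45234114e-03, -2.86553313e-05]), 'tool_pos': array([142.92996519, 633.47961884, 255.34342221]), 'tcp_rot': array([-1.57077827,  0.00180783,  1.34902702]), 'wrist_force': array([-0.07252332, -0.67106632, -1.03312588]), 'moment': array([-0.00359079, -0.00740467, -0.02658956]), 'gripper_width': 1.0032826011923326}
```

View pics/scene0.png

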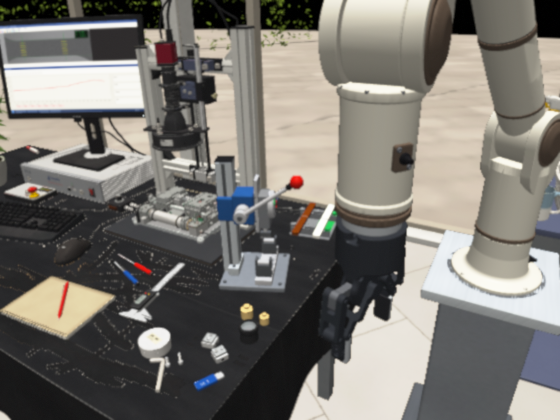

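View pics/top0.png

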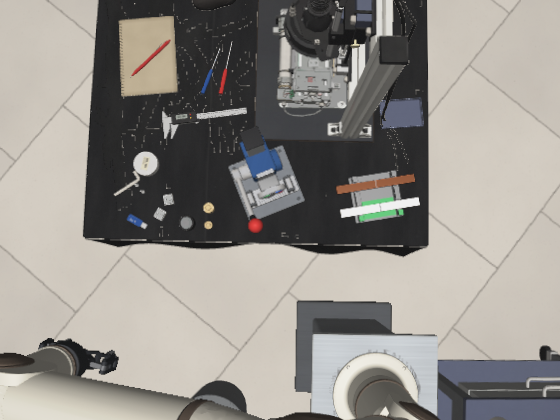

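```bash
cat > m.py <<'E'
from h import *
f=r.grab_frame('top'); P=cloud(f); im=f['pixels'].astype(int); hsv=cv2.cvtColor(f['pixels'],cv2.COLOR_RGB2HSV)
def rect(mask,z,nm):
    n,l,s,c=cv2.connectedComponentsWithStats(mask.astype(np.uint8)); i=1+np.argmax(s[1:,4]); 
    ys,xs=np.where(l==i); W=onz(f,np.c_[xs,ys],z)[:,:2]
    b=cv2.minAreaRect(W.astype(np.float32)); print(nm,s[i],'rect',b,'z med',np.median(P[l==i][:,2])); print('  box',cv2.boxPoints(b).round(1).tolist())
roi=np.zeros(im.shape[:2],bool); roi[160:230,325:430]=1
rect(roi&(im.min(2)>170),35,'white')
rect(roi&(hsv[...,0]<15)&(hsv[...,1]>130)&(im[...,0]>90),35,'brown')
rect(roi&(P[...,2]>20)&(P[...,2]<60),34.5,'rack+bars')
rect(roi&(hsv[...,0]>45)&(hsv[...,0]<80)&(hsv[...,1]>80),25,'green')
roi=np.zeros(im.shape[:2],bool); roi[120:240,215:320]=1
rect(roi&(P[...,2]>8)&(P[...,2]<25),17,'base')
red=roi&((hsv[...,0]<6)|(hsv[...,0]>174))&(hsv[...,1]>170)&(im[...,0]>120)
rect(red,275,'knob')
blue=roi&(hsv[...,0]>100)&(hsv[...,0]<125)&(hsv[...,1]>120)
rect(blue,228,'head')
rect(roi&(P[...,2]>60)&(P[...,2]<90),80,'rollers/cheeks')
cv2.imwrite('pics/topzoom.png',cv2.resize(f['pixels'][110:240,210:440,::-1],None,fx=3.4,fy=3.4,interpolation=cv2.INTER_CUBIC))
g=r.grab_frame('scene'); cv2.imwrite('pics/sczoom.png',cv2.resize(g['pixels'][140:300,200:350,::-1],None,fx=3.7,fy=3.7,interpolation=cv2.INTER_CUBIC))
hs=cv2.cvtColor(g['pixels'],cv2.COLOR_RGB2HSV); rm=((hs[...,0]<6)|(hs[...,0]>174))&(hs[...,1]>170); rm[:165]=0;rm[200:]=0;rm[:,:280]=0;rm[:,320:]=0
ys,xs=np.where(rm); print('scene knob px',xs.mean(),ys.mean(),onz(g,[[xs.mean(),ys.mean()]],275))
E
python3 m.py
```

```text
white [340 198  80  20 657] rect ((469.8948059082031, 0.49492645263671875), (21.2891902923584, 199.73220825195312), 10.449793815612793) z med 34.57275652363296
  box [[441.29998779296875, 96.80000305175781], [477.5, -99.5999984741211], [498.5, -95.80000305175781], [462.20001220703125, 100.5999984741211]]
brown [336 181  39  13 276] rect ((519.0240478515625, 62.17604064941406), (19.86647605895996, 97.43932342529297), 10.882162094116211) z med 34.506195798606086
  box [[500.1000061035156, 108.0999984741211], [518.5, 12.5], [538.0, 16.200000762939453], [519.5999755859375, 111.9000015258789]]
rack+bars [ 336  170   84   52 1587] rect ((498.03887939453125, 5.435676574707031), (114.24581146240234, 199.89866638183594), 10.920465469360352) z med 34.37839788438805
  box [[423.0, 92.80000305175781], [460.8999938964844, -103.5], [573.0999755859375, -81.9000015258789], [535.2000122070312, 114.4000015258789]]
green [359 210  37  12 192] rect ((451.2979431152344, 5.289161682128906), (15.711969375610352, 94.65414428710938), 12.869728088378906) z med 6.630622104347253
  box [[433.1000061035156, 49.7
[... 773 characters left out ...]
0 136  42  45 683] rect ((556.4716796875, 292.42510986328125), (88.57456970214844, 66.48284149169922), 24.046030044555664) z med 226.77235449120212
  box [[502.5, 304.70001220703125], [529.5999755859375, 244.0], [610.5, 280.1000061035156], [583.4000244140625, 340.79998779296875]]
rollers/cheeks [283 175  13  18 123] rect ((518.146240234375, 229.30482482910156), (39.6949577331543, 18.460277557373047), 23.778566360473633) z med 73.88803554632818
  box [[496.29998779296875, 229.6999969482422], [503.70001220703125, 212.89999389648438], [540.0, 228.89999389648438], [532.5999755859375, 245.8000030517578]]
scene knob px 295.85470085470087 181.5982905982906 [[407.06597674 297.68465426 275.        ]]
```

View pics/topzoom.png

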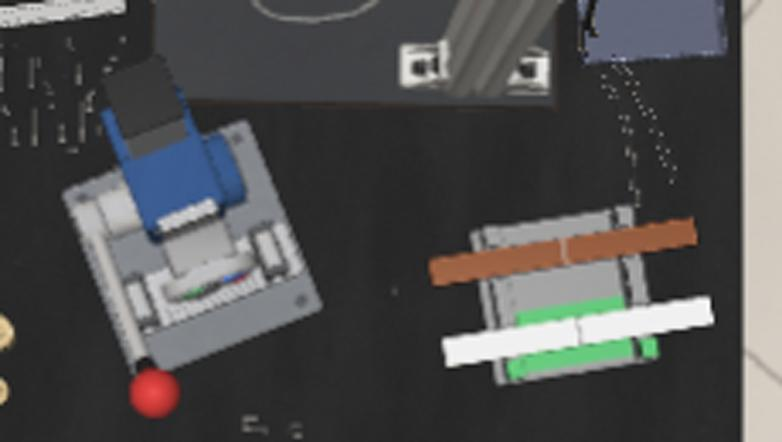

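View pics/sczoom.png

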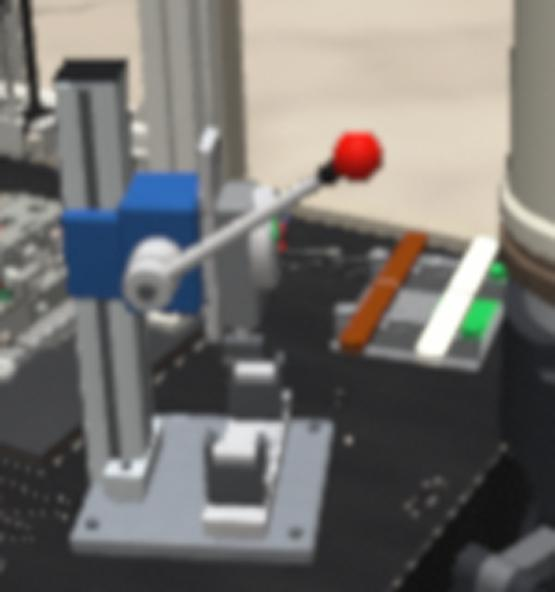

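```bash
cat > m2.py <<'E'
from h import *
f=r.grab_frame('top'); P=cloud(f); im=f['pixels']
c=np.array([[320,305],[245,122],[65,190]])/3.4+[210,110]
W=onz(f,c,17); print(W.round(1)); 
for a,b in((0,1),(1,2)): d=W[b]-W[a]; print(np.linalg.norm(d),np.arctan2(d[1],d[0]))
# yaw from base edges: mask by depth 17, edges via fitLine
g=r.grab_frame('scene'); Q=cloud(g)
for nm,C,I in(('top',P,f),('scene',Q,g)):
    m=(C[...,0]>420)&(C[...,0]<720)&(C[...,1]>120)&(C[...,1]<350)&(abs(C[...,2]-17.5)<4.5)
    pts=C[m][:,:2]; print(nm,len(pts)); b=cv2.minAreaRect(cv2.convexHull(pts.astype(np.float32))); print(b)
    m=(C[...,0]>420)&(C[...,0]<720)&(C[...,1]>120)&(C[...,1]<350)&(C[...,2]>68)&(C[...,2]<86)
    np.save(nm+'.npy',C[m]); print(len(C[m]), np.c_[C[m]][:3])
import math
k=np.array([406,298.])
for yaw in(.39,.40,.41,.42,.43):
    R=np.array([[math.cos(yaw),-math.sin(yaw)],[math.sin(yaw),math.cos(yaw)]])
    o=k-R@[-78.8,58]; print('yaw',yaw,'origin',o.round(1))
    for nm in('top','scene'):
        A=np.load(nm+'.npy'); L=(A[:,:2]-o)@R
        for s in(-1,1):
            w=(abs(L[:,1]-50*s)<25)&(abs(L[:,0])<30); q=L[w]
            if len(q)>5: print('  ',nm,s,len(q),'x',np.percentile(q[:,0],[2,50,98]).round(1),'y',np.percentile(q[:,1],[2,50,98]).round(1),'z',np.percentile(A[w][:,2],[5,50,95]).round(1))
E
python3 m2.py
python3 - <<'E'
from h import *
f=r.grab_frame('top');g=r.grab_frame('scene')
cv2.imwrite('pics/rollz.png',cv2.resize(f['pixels'][170:215,240:310,::-1],None,fx=11,fy=11,interpolation=cv2.INTER_CUBIC))
E
```

```text
[[485.2 189.1  17. ]
 [622.2 248.1  17. ]
 [567.4 381.8  17. ]]
149.17486923653001 0.4071935137076889
144.51397534860055 1.9600660472765852
top 3031
((576.449462890625, 234.9327392578125), (228.51414489746094, 287.2509765625), 89.80083465576172)
203 [[719.05422798 221.20320951  82.14347029]
 [718.10939486 218.81946436  85.57883196]
 [718.38159512 216.35672755  84.85422538]]
scene 1821
((570.2811279296875, 242.73631286621094), (210.20687866210938, 316.2742919921875), 78.62384033203125)
317 [[719.42986192 205.46300663  83.26461816]
 [718.38895441 215.50554552  85.03595886]
 [716.68321585 213.35483599  84.43794976]]
yaw 0.39 origin [500.9 274.3]
   top -1 97 x [-18.8   0.2  17.9] y [-57.  -48.8 -40.4] z [68.6 74.9 82.1]
   top 1 93 x [-20.2  -0.5  16.7] y [42.7 50.3 57. ] z [69.1 75.3 82.9]
   scene -1 76 x [-18.   -0.6  17. ] y [-48.9 -42.9 -38. ] z [68.4 73.4 80.5]
   scene 1 115 x [-19.4   0.3  17.5] y [45.9 56.7 62.5] z [68.3 75.3 82.7]
yaw 0.4 origin [501.2 275.3]
   top -1 97 x [-19.8  -0.8  16.8] y [-57.9 -49.5 -41. ] z [68.6 74.9 82.1]
   top 1 93 x [-20.3  -0.6  16.6] y [41.8 4
[... 474 characters left out ...]
 y [44.1 55.1 61.1] z [68.3 75.3 82.7]
yaw 0.42 origin [501.6 277.2]
   top -1 97 x [-22.   -3.   14.7] y [-59.6 -51.  -42.6] z [68.6 74.9 82.1]
   top 1 93 x [-20.3  -0.8  16.2] y [40.3 47.9 54.8] z [69.1 75.3 82.9]
   scene -1 76 x [-21.   -3.6  14. ] y [-51.  -44.8 -40.7] z [68.4 73.4 80.5]
   scene 1 115 x [-19.4   0.   17.5] y [43.3 54.3 60.3] z [68.3 75.3 82.7]
yaw 0.43 origin [501.8 278.1]
   top -1 97 x [-23.1  -4.   13.6] y [-60.2 -51.8 -43.5] z [68.6 74.9 82.1]
   top 1 93 x [-20.4  -0.9  16.1] y [39.4 47.  54.1] z [69.1 75.3 82.9]
   scene -1 76 x [-22.1  -4.6  13. ] y [-51.8 -45.6 -41.5] z [68.4 73.4 80.5]
   scene 1 115 x [-19.4  -0.1  17.5] y [42.5 53.6 59.5] z [68.3 75.3 82.7]
```

View pics/rollz.png

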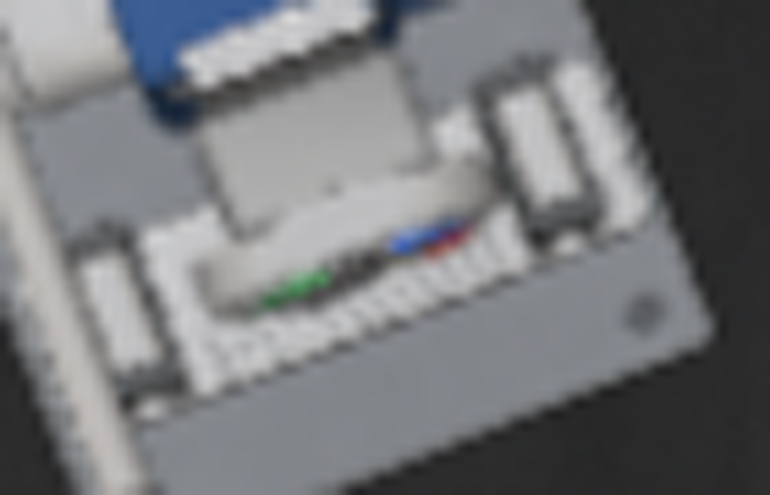

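```bash
python3 - <<'E'
from h import *
f=r.grab_frame('top')
px=np.array([[545,150],[126,310],[538,148],[130,315]])
px=(px+.5)/11-.5+[240,170]
W=onz(f,px[:2],75); print(W.round(1)); d=W[1]-W[0]; print(np.linalg.norm(d),np.arctan2(-d[0],d[1]),W.mean(0))
# cheeks dark mask in each roller zone
P=cloud(f); g=cv2.cvtColor(f['pixels'],cv2.COLOR_RGB2GRAY)
# bar ends and line
b=f['pixels'].astype(int); roi=np.zeros(g.shape,bool); roi[190:225,335:425]=1
m=roi&(b.min(2)>150); ys,xs=np.where(m); Wb=onz(f,np.c_[xs,ys],35)[:,:2]
(vx,vy,x0,y0)=cv2.fitLine(Wb.astype(np.float32),cv2.DIST_L2,0,.01,.01).ravel(); print('bar line',np.arctan2(-vx,vy),x0,y0)
s=(Wb-[x0,y0])@[vx,vy]; print(s.min(),s.max())
# dark line: mean gray along s
ys,xs=np.where(roi); A=onz(f,np.c_[xs,ys],35)[:,:2]; s=(A-[x0,y0])@[vx,vy]; q=(A-[x0,y0])@[-vy,vx]; w=(abs(q)<7)
for k in range(-14,15,2): z=w&(abs(s-k)<1.5); print(k,g[ys[z],xs[z]].mean().round(),end=' ')
w2=(P[...,2]>31)&(P[...,2]<38)&roi
ys,xs=np.where(w2); A=P[ys,xs,:2]; q=(A-[x0,y0])@[-vy,vx]; s=(A-[x0,y0])@[vx,vy]; z=abs(q)<15; print(np.percentile(q[z],[3,97]),s[z].min(),s[z].max())
E
```

```text
[[518.9 228.8  75. ]
 [481.2 320.2  75. ]]
98.85702561540931 0.3906317721332312 [500.07078487 274.45681688  75.        ]
bar line -2.9882798 479.07605 6.5636973
-95.73805352323994 104.98230878542162
-14 196.0 -12 196.0 -10 201.0 -8 199.0 -6 194.0 -4 199.0 -2 208.0 0 208.0 2 203.0 4 180.0 6 184.0 8 198.0 10 204.0 12 198.0 14 199.0 [-14.61076418  11.71825149] -93.78355959410486 105.54866899356747
```

```bash
cat > t.py <<'E'
from h import *
from scipy.spatial.transform import Rotation as Ro
import sys
def Rz(a): return Ro.from_euler('z',a).as_matrix()
ST=(np.array([500.5,274.5,75.]),0.393); BAR=(np.array([469.9,0.5,25.]),0.182)
def pose(frame,p,t=0.3,jaw='x'):
    o,yaw=frame; R=Rz(yaw)
    if jaw=='x': x=R@[1,0,0]; a=R@[0,np.sin(t),-np.cos(t)]
    else: x=R@[0,1,0]; a=R@[np.sin(t),0,-np.cos(t)]   # t: tips toward +x
    T=np.c_[x,a,np.cross(x,a)]
    return o+R@np.array(p,float)-6*a, T
def delta(ps):
    s=r.read_state(); R0=Ro.from_euler('xyz',s['tcp_rot']).as_matrix()
    rv=Ro.from_matrix(ps[1]@R0.T).as_rotvec()
    print('t',round(s['t'],2),'pos',s['tool_pos'].round(1),'target',ps[0].round(1),'shift',(ps[0]-s['tool_pos']).round(1),'turn',rv.round(3),'F',s['wrist_force'].round(1),'w',round(s['gripper_width']*85.4,1))
    return ps[0]-s['tool_pos'],rv
E
python3 -c "
from t import *
delta(pose(BAR,[0,-83,5])); delta(pose(BAR,[0,-83,100]));delta(pose(ST,[0,-83,5]))"
```

```text
t 0.45 pos [142.9 634.  256.2] target [485.2 -82.9  35.7] shift [ 342.3 -716.9 -220.5] turn [ 0.229  0.22  -1.158] F [ 0.2 -0.3 -0.4] w 85.2
t 0.45 pos [142.9 634.  256.2] target [485.2 -82.9 130.7] shift [ 342.3 -716.9 -125.5] turn [ 0.229  0.22  -1.158] F [ 0.2 -0.3 -0.4] w 85.2
t 0.45 pos [142.9 634.  256.2] target [533.  196.2  85.7] shift [ 390.  -437.8 -170.5] turn [ 0.201  0.238 -0.949] F [ 0.2 -0.3 -0.4] w 85.2
```

Request:
send_rows(
  steps=[
    [85, [0, 0, 40], [0, 0, 0]],
    [85, [20, -30, 80], [0, 0, 0]],
    [85, [40, -70, 120], [0, 0, 0]],
    [85, [60, -110, 150], [0, 0, 0]],
  ],
)

```text
t: 0.85
tool_pos: [196.6, 536.4, 397.8]
tcp_rot: [-1.571, -0.002, 1.35]
wrist_force: [1.2, 0.2, 1.2]
gripper_width: 0.999
```

```bash
python3 -c "
from t import *
delta(pose(BAR,[0,-83,100]))"
```

```text
t 0.85 pos [196.6 536.4 397.8] target [485.2 -82.9 130.7] shift [ 288.7 -619.3 -267.1] turn [ 0.228  0.221 -1.159] F [1.2 0.2 1.2] w 85.3
```

Request:
send_rows(
  steps=[
    [40, [30, -45, 0], [0.02, 0.02, -0.1]],
    [40, [62, -90, 0], [0.04, 0.04, -0.21]],
    [40, [92, -135, 0], [0.06, 0.06, -0.32]],
    [40, [120, -180, 0], [0.08, 0.08, -0.43]],
    [40, [145, -225, 0], [0.1, 0.1, -0.54]],
    [40, [168, -270, 0], [0.13, 0.12, -0.65]],
    [40, [190, -315, 0], [0.15, 0.14, -0.76]],
    [40, [210, -360, 0], [0.17, 0.16, -0.87]],
    [40, [228, -405, 0], [0.19, 0.18, -0.97]],
    [40, [245, -450, -20], [0.21, 0.2, -1.07]],
    [40, [260, -500, -50], [0.23, 0.22, -1.16]],
    [40, [270, -545, -80], [0.23, 0.22, -1.16]],
  ],
)

```text
t: 2.05
tool_pos: [460.6, 15.5, 332.8]
tcp_rot: [-1.271, -0.003, 0.175]
wrist_force: [1.3, -0.3, -0.5]
gripper_width: 0.465
```

```bash
python3 -c "
from t import *
delta(pose(BAR,[0,-83,65]))"
```

```text
t 2.05 pos [460.6  15.5 332.8] target [485.2 -82.9  95.7] shift [  24.6  -98.4 -237.1] turn [-0.001  0.003  0.007] F [ 1.3 -0.3 -0.5] w 39.7
```

Request:
send_rows(
  steps=[
    [40, [4, -15, -40], [0, 0, 0.005]],
    [40, [8, -30, -80], [0, 0, 0.005]],
    [40, [11, -50, -120], [0, 0, 0.005]],
    [40, [12, -60, -160], [0, 0, 0.005]],
    [40, [12, -62, -200], [0, 0, 0.005]],
    [40, [12, -62, -230], [0, 0, 0.005]],
    [40, [12, -62, -230], [0, 0, 0.005]],
    [40, [12, -62, -230], [0, 0, 0.005]],
  ],
)

```text
t: 2.85
tool_pos: [471.8, -43.5, 102.9]
tcp_rot: [-1.27, 0.0, 0.185]
wrist_force: [0.6, -0.1, 0.3]
gripper_width: 0.467
```

```bash
python3 -c "
from t import *
delta(pose(BAR,[0,-83,5]))
for n in('scene','top'): f=grab(n,n+'1.png')
cv2.imwrite('pics/top1z.png',cv2.resize(f['pixels'][140:300,300:460,::-1],None,fx=3.7,fy=3.7,interpolation=cv2.INTER_CUBIC))
"
```

```text
t 2.85 pos [471.8 -43.5 102.9] target [485.2 -82.9  35.7] shift [ 13.4 -39.3 -67.2] turn [-0.001 -0.001 -0.003] F [ 0.6 -0.1  0.3] w 39.9
```

View pics/scene1.png

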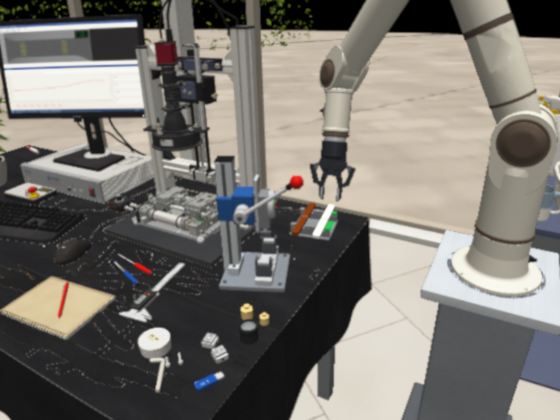

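View pics/top1z.png

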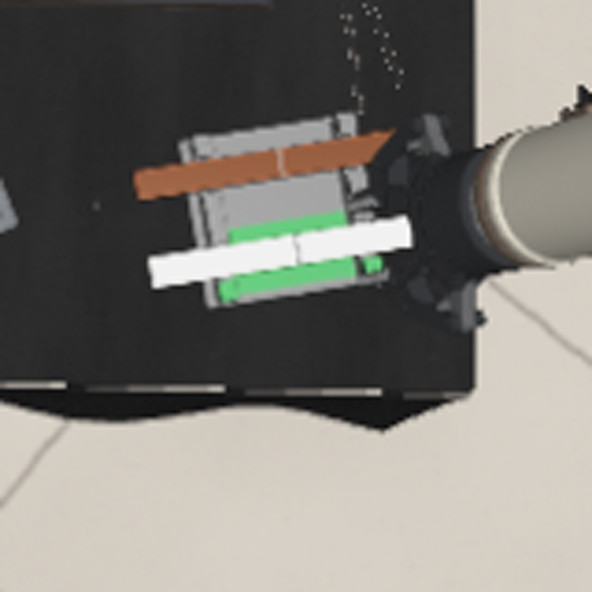

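Request:
send_rows(
  steps=[
    [40, [7, -20, 0], [0, 0, -0.003]],
    [40, [13, -39, 0], [0, 0, -0.003]],
    [40, [13, -39, -20], [0, 0, -0.003]],
    [40, [13, -39, -40], [0, 0, -0.003]],
    [40, [13, -39, -55], [0, 0, -0.003]],
    [40, [13, -39, -67], [0, 0, -0.003]],
    [40, [13, -39, -67], [0, 0, -0.003]],
    [40, [13, -39, -67], [0, 0, -0.003]],
  ],
)

```text
t: 3.75
tool_pos: [484.9, -83.0, 35.7]
tcp_rot: [-1.27, -0.0, 0.181]
wrist_force: [-0.0, -0.1, -0.1]
gripper_width: 0.47
```

```bash
python3 -c "
from t import *
delta(pose(BAR,[0,-83,5]))
f=grab('scene')
cv2.imwrite('pics/sc2z.png',cv2.resize(f['pixels'][120:250,220:400,::-1],None,fx=4.2,fy=4.2,interpolation=cv2.INTER_CUBIC))
f=grab('top')
cv2.imwrite('pics/top2z.png',cv2.resize(f['pixels'][150:260,320:460,::-1],None,fx=5,fy=5,interpolation=cv2.INTER_CUBIC))
"
```

```text
t 3.75 pos [484.9 -83.   35.7] target [485.2 -82.9  35.7] shift [0.3 0.1 0. ] turn [-0.001  0.     0.001] F [-0.  -0.1 -0.1] w 40.1
```

View pics/sc2z.png

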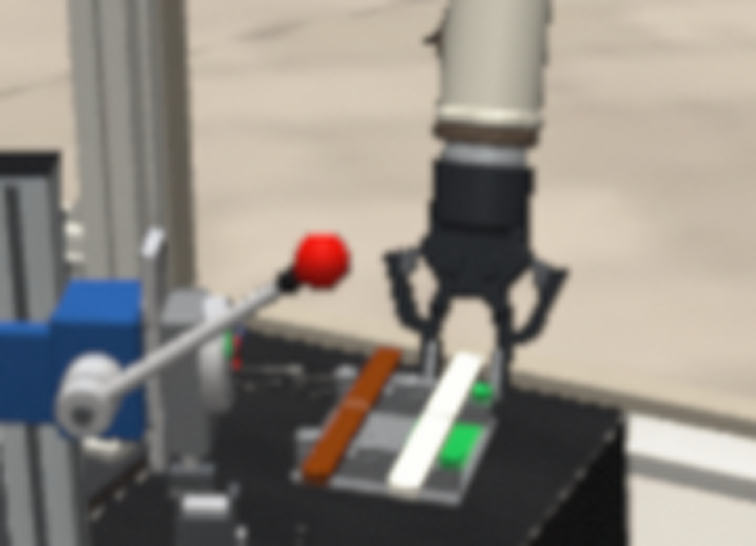

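View pics/top2z.png

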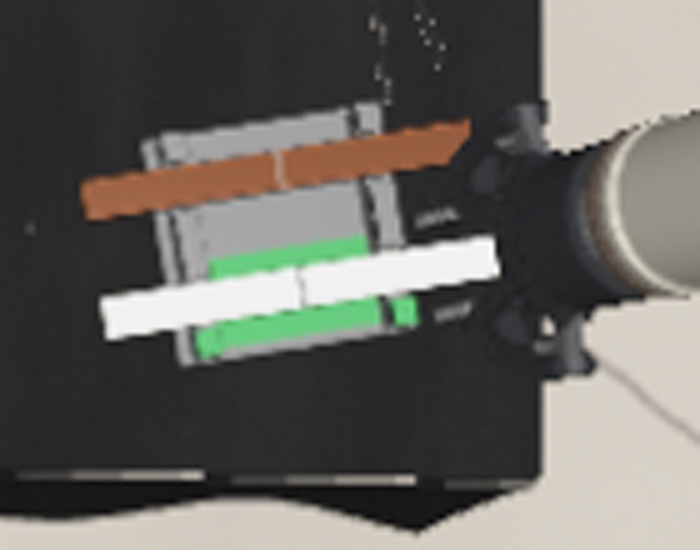

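Request:
send_rows(
  steps=[
    [5, [0, 0, 0], [0, 0, 0]],
    [5, [0, 0, 0], [0, 0, 0]],
    [5, [0, 0, 0], [0, 0, 0]],
    [5, [0, 0, 0], [0, 0, 0]],
    [5, [0, 0, 0], [0, 0, 0]],
    [5, [0, 0, 0], [0, 0, 0]],
    [5, [0, 0, 0], [0, 0, 0]],
  ],
)

```text
t: 4.55
tool_pos: [485.3, -82.8, 36.2]
tcp_rot: [-1.27, -0.001, 0.182]
wrist_force: [-0.3, -0.8, 6.4]
gripper_width: 0.223
```

```bash
python3 -c "
from t import *
delta(pose(BAR,[0,-83,5]))"; python3 m.py | grep -A1 white
```

```text
t 4.55 pos [485.3 -82.8  36.2] target [485.2 -82.9  35.7] shift [-0.1 -0.1 -0.5] turn [-0.001  0.001  0.   ] F [-0.3 -0.8  6.4] w 19.1
white [340 198  79  20 656] rect ((468.8701171875, 0.37238311767578125), (23.413471221923828, 199.5195770263672), 10.790958404541016) z med 34.70051986351598
  box [[438.70001220703125, 96.19999694824219], [476.0, -99.80000305175781], [499.0, -95.4000015258789], [461.70001220703125, 100.5999984741211]]
```

Gripped (opening 19–20 mm). Lift and carry towards the staging point before the stand.

Request:
send_rows(
  steps=[
    [5, [0, 0, 15], [0, 0, 0]],
    [5, [0, 0, 35], [0, 0, 0]],
    [5, [0, 0, 65], [0, 0, 0]],
    [5, [0, 0, 90], [0, 0, 0]],
    [5, [0, 0, 90], [0, 0, 0]],
    [5, [0, 0, 90], [0, 0, 0]],
  ],
)

```text
t: 5.25
tool_pos: [485.0, -82.6, 126.4]
tcp_rot: [-1.271, -0.002, 0.182]
wrist_force: [-0.2, -0.1, -0.8]
gripper_width: 0.221
```

```bash
python3 -c "
from t import *
delta(pose(ST,[-90,-83,30]))
delta(pose(ST,[-90,-83,17]))
delta(pose(ST,[0,-83,17]))
f=grab('scene')
cv2.imwrite('pics/sc3z.png',cv2.resize(f['pixels'][120:250,220:400,::-1],None,fx=4.2,fy=4.2,interpolation=cv2.INTER_CUBIC))
f=grab('top');R,t,K,d=cam(f)
P=cloud(f); b=f['pixels'].astype(int); m=(b.min(2)>170)&(P[...,2]>90)&(P[...,2]<200)
m[:, :325]=0;m[240:]=0
ys,xs=np.where(m);q=P[m];print(len(q),np.median(q[:,2]))
A=np.c_[q[:,1],np.ones(len(q))]
print('slope z vs y',np.linalg.lstsq(A,q[:,2],rcond=None)[0],'yaw',np.linalg.lstsq(A,q[:,0],rcond=None)[0])
"
```

```text
t 5.25 pos [485.  -82.6 126.4] target [449.8 161.7 110.7] shift [-35.2 244.3 -15.6] turn [-0.     0.002  0.211] F [-0.2 -0.1 -0.8] w 18.9
t 5.25 pos [485.  -82.6 126.4] target [449.8 161.7  97.7] shift [-35.2 244.3 -28.6] turn [-0.     0.002  0.211] F [-0.2 -0.1 -0.8] w 18.9
t 5.25 pos [485.  -82.6 126.4] target [533.  196.2  97.7] shift [ 48.  278.8 -28.6] turn [-0.     0.002  0.211] F [-0.2 -0.1 -0.8] w 18.9
1227 126.16038081170996
slope z vs y [  0.23694374 133.15172434] yaw [  1.6509626  538.17255946]
```

View pics/sc3z.png

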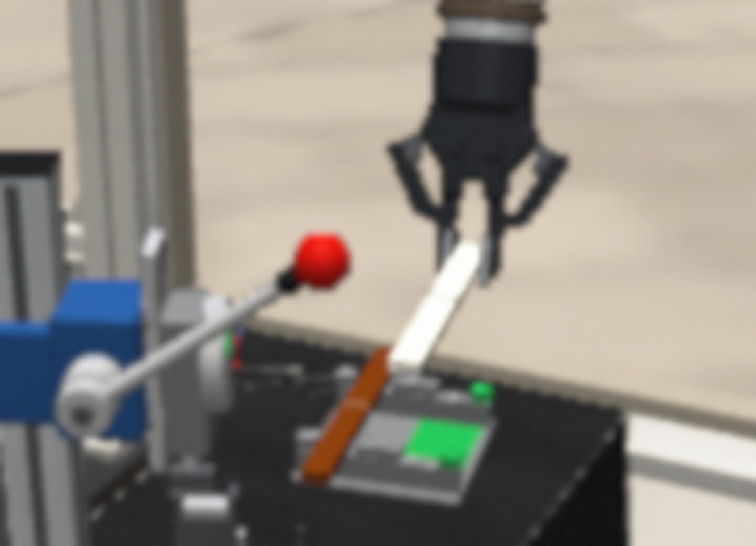

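Request:
send_rows(
  steps=[
    [5, [-15, 25, 0], [0, 0, 0.02]],
    [5, [-25, 50, 0], [0, 0, 0.045]],
    [5, [-35, 80, 0], [0, 0, 0.07]],
    [5, [-35, 110, 0], [0, 0, 0.1]],
    [5, [-35, 140, 0], [0, 0, 0.13]],
    [5, [-35, 170, 0], [0, 0, 0.16]],
    [5, [-35, 200, -5], [0, 0, 0.19]],
    [5, [-35, 225, -10], [0, 0, 0.211]],
    [5, [-35, 244, -15], [0, 0, 0.211]],
    [5, [-35, 244, -15], [0, 0, 0.211]],
    [5, [-35, 244, -15], [0, 0, 0.211]],
  ],
)

```text
t: 6.45
tool_pos: [449.2, 160.7, 109.8]
tcp_rot: [-1.271, 0.001, 0.393]
wrist_force: [0.0, -0.1, -0.1]
gripper_width: 0.223
```

```bash
cat > bar.py <<'E'
from t import *
import sys
fn=sys.argv[1]; zt=float(sys.argv[2])
delta(pose(ST,[-90,-83,17])); delta(pose(ST,[0,-83,17])); delta(pose(ST,[0,-83,5]))
g=grab('scene',fn+'s.png');f=grab('top',fn+'t.png')
cv2.imwrite('pics/'+fn+'sz.png',cv2.resize(g['pixels'][150:300,190:380,::-1],None,fx=4,fy=4,interpolation=cv2.INTER_CUBIC))
cv2.imwrite('pics/'+fn+'tz.png',cv2.resize(f['pixels'][140:260,210:370,::-1],None,fx=5,fy=5,interpolation=cv2.INTER_CUBIC))
R=Rz(ST[1])
for nm,I in(('top',f),('scene',g)):
    P=cloud(I); b=I['pixels'].astype(int); L=(P-ST[0])@R
    m=(b.min(2)>165)&(abs(L[...,1])<115)&(L[...,0]>-120)&(L[...,0]<25)&(L[...,2]>zt-8)&(L[...,2]<zt+8)
    n,l,s,c=cv2.connectedComponentsWithStats(m.astype(np.uint8)); i=1+np.argmax(s[1:,4]); q=L[l==i]
    if nm=='top':
        ys,xs=np.where(l==i); q2=(onz(I,np.c_[xs,ys],zt+75)-ST[0])@R
    else: q2=q
    print(nm,len(q),'y',q2[:,1].min().round(1),q2[:,1].max().round(1),'z',np.median(q[:,2]).round(1))
    for y0 in range(-75,100,25):
        w=abs(q2[:,1]-y0)<6
        if w.sum()>5: print('   y',y0,'x',q2[w][:,0].min().round(1),q2[w][:,0].max().round(1),'z',np.median(q[w][:,2]).round(1))
E
python3 bar.py st 40
```

```text
t 6.45 pos [449.2 160.7 109.8] target [449.8 161.7  97.7] shift [  0.6   1.1 -12.1] turn [ 0.    -0.001  0.   ] F [ 0.  -0.1 -0.1] w 19.1
t 6.45 pos [449.2 160.7 109.8] target [533.  196.2  97.7] shift [ 83.8  35.5 -12.1] turn [ 0.    -0.001  0.   ] F [ 0.  -0.1 -0.1] w 19.1
t 6.45 pos [449.2 160.7 109.8] target [533.  196.2  85.7] shift [ 83.8  35.5 -24.1] turn [ 0.    -0.001  0.   ] F [ 0.  -0.1 -0.1] w 19.1
top 467 y -91.8 95.8 z 34.2
   y -75 x -101.7 -82.1 z 33.9
   y -50 x -101.5 -82.9 z 34.7
   y -25 x -101.3 -84.0 z 34.6
   y 0 x -101.2 -83.0 z 34.4
   y 25 x -101.5 -83.3 z 34.1
   y 50 x -101.3 -82.7 z 34.5
   y 75 x -101.2 -83.0 z 34.4
scene 323 y -95.7 98.8 z 34.0
   y -75 x -100.9 -80.8 z 33.5
   y -50 x -96.9 -82.7 z 32.6
   y -25 x -101.3 -81.8 z 32.8
   y 0 x -100.1 -83.4 z 34.4
   y 25 x -101.3 -82.6 z 34.4
   y 50 x -100.9 -82.6 z 34.5
   y 75 x -100.3 -81.9 z 34.1
```

View pics/stsz.png

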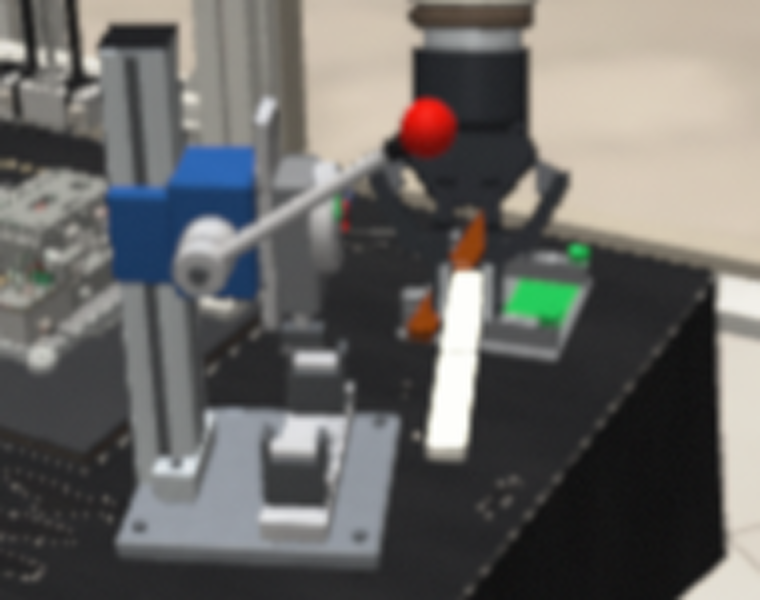

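View pics/sttz.png

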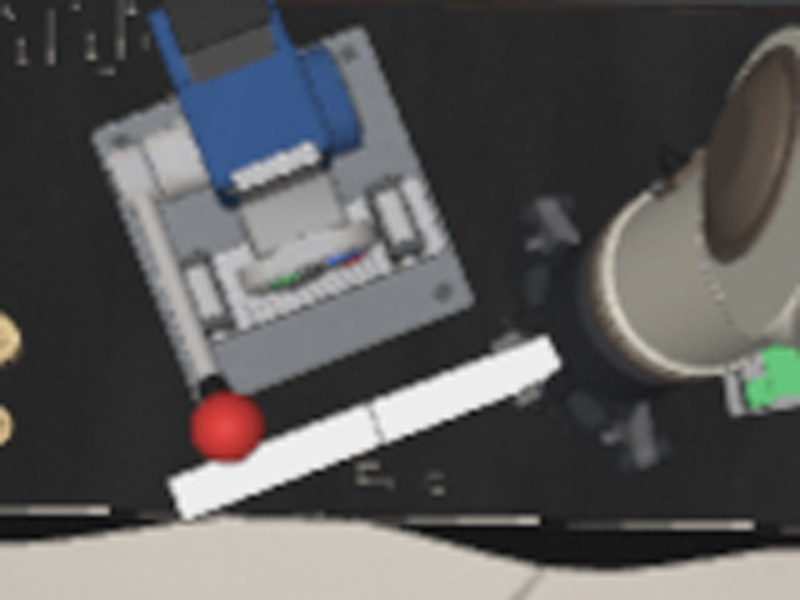

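Request:
send_rows(
  steps=[
    [5, [0, 0, -8], [0, 0, 0]],
    [5, [1, 1, -16], [0, 0, 0]],
    [5, [12, 5, -16], [0, 0, 0]],
    [5, [27, 11, -16], [0, 0, 0]],
    [5, [42, 17, -16], [0, 0, 0]],
    [5, [56, 24, -16], [0, 0, 0]],
    [5, [68, 29, -16], [0, 0, 0]],
    [5, [78, 33, -16], [0, 0, 0]],
    [5, [84.5, 36, -16], [0, 0, 0]],
    [5, [84.5, 36, -16], [0, 0, 0]],
    [5, [84.5, 36, -16], [0, 0, 0]],
  ],
)

```text
t: 7.65
tool_pos: [533.9, 197.1, 94.4]
tcp_rot: [-1.27, 0.0, 0.393]
wrist_force: [0.5, -0.4, -0.7]
gripper_width: 0.218
```

```bash
python3 bar.py in 23
```

```text
t 7.65 pos [533.9 197.1  94.4] target [449.8 161.7  97.7] shift [-84.  -35.4   3.4] turn [-0.    -0.001  0.   ] F [ 0.5 -0.4 -0.7] w 18.6
t 7.65 pos [533.9 197.1  94.4] target [533.  196.2  97.7] shift [-0.9 -1.   3.4] turn [-0.    -0.001  0.   ] F [ 0.5 -0.4 -0.7] w 18.6
t 7.65 pos [533.9 197.1  94.4] target [533.  196.2  85.7] shift [-0.9 -1.  -8.6] turn [-0.    -0.001  0.   ] F [ 0.5 -0.4 -0.7] w 18.6
top 158 y -90.4 -27.9 z 18.0
   y -75 x -9.1 8.8 z 18.2
   y -50 x -10.3 8.0 z 18.2
scene 257 y -19.0 101.4 z 18.8
   y 0 x -9.4 9.9 z 19.2
   y 25 x -7.9 9.1 z 19.1
   y 50 x -9.3 9.6 z 18.9
   y 75 x -9.1 10.1 z 18.4
```

View pics/insz.png

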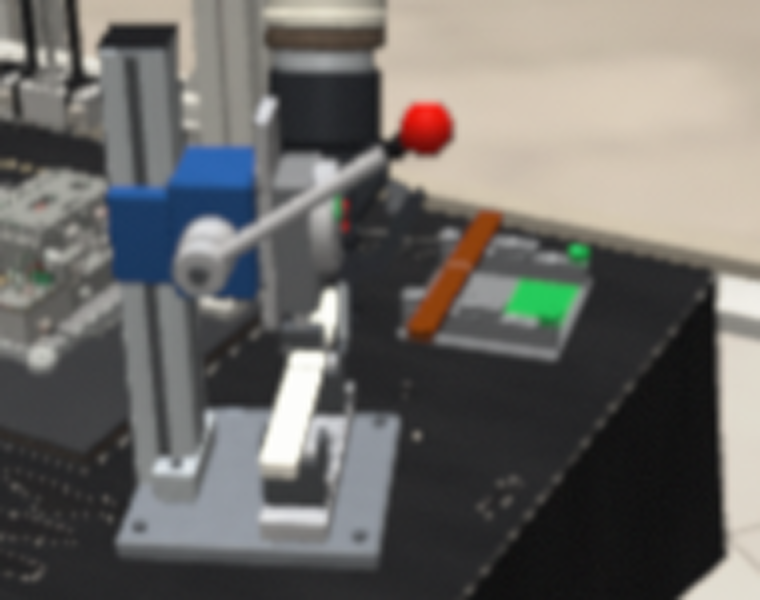

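View pics/intz.png

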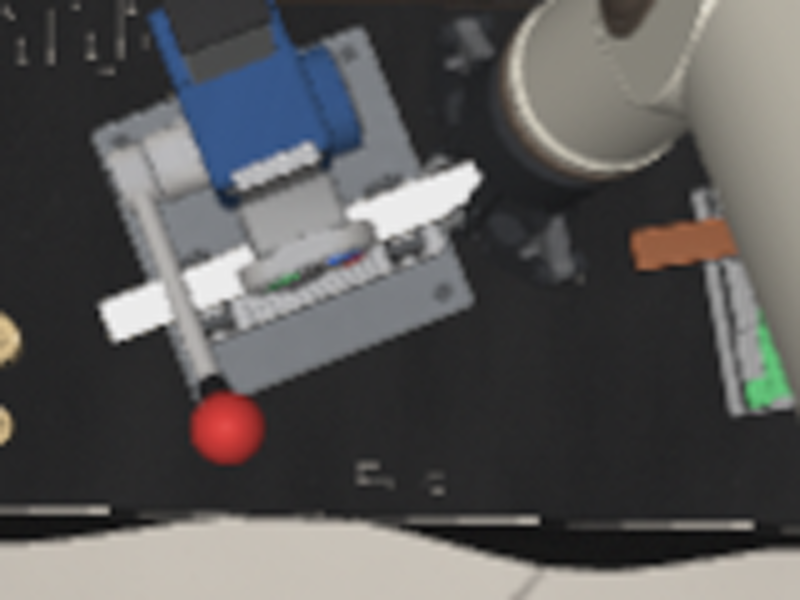

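Request:
send_rows(
  steps=[
    [5, [0, 0, -2], [0, 0, 0]],
    [5, [0, 0, -4], [0, 0, 0]],
    [5, [0, 0, -6], [0, 0, 0]],
    [5, [0, 0, -7], [0, 0, 0]],
    [5, [0, 0, -8], [0, 0, 0]],
    [5, [0, 0, -8], [0, 0, 0]],
  ],
)

```text
t: 8.35
tool_pos: [534.2, 197.3, 86.5]
tcp_rot: [-1.27, -0.0, 0.393]
wrist_force: [0.6, -0.8, -0.4]
gripper_width: 0.219
```

```bash
python3 bar.py lo 10
```

```text
t 8.35 pos [534.2 197.3  86.5] target [449.8 161.7  97.7] shift [-84.4 -35.6  11.2] turn [-0.001 -0.     0.   ] F [ 0.6 -0.8 -0.4] w 18.7
t 8.35 pos [534.2 197.3  86.5] target [533.  196.2  97.7] shift [-1.3 -1.1 11.2] turn [-0.001 -0.     0.   ] F [ 0.6 -0.8 -0.4] w 18.7
t 8.35 pos [534.2 197.3  86.5] target [533.  196.2  85.7] shift [-1.3 -1.1 -0.8] turn [-0.001 -0.     0.   ] F [ 0.6 -0.8 -0.4] w 18.7
top 177 y -90.8 -28.4 z 9.8
   y -75 x -7.6 10.8 z 9.7
   y -50 x -9.2 11.9 z 9.3
scene 292 y -37.8 101.7 z 11.2
   y -25 x -8.7 10.2 z 11.2
   y 0 x -8.6 10.1 z 11.8
   y 25 x -8.2 10.5 z 10.9
   y 50 x -8.9 10.3 z 11.0
   y 75 x -8.8 9.9 z 11.5
```

View pics/lotz.png

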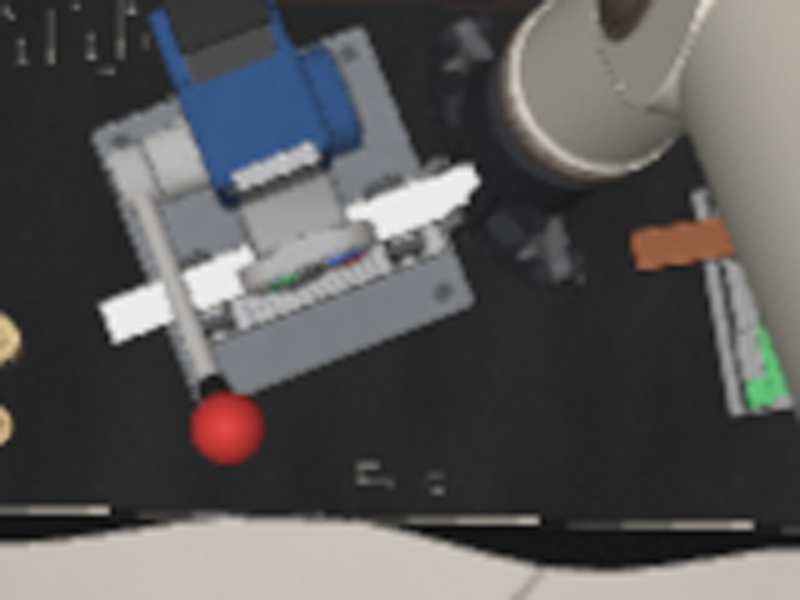

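Request:
send_rows(
  steps=[
    [5, [-0.8, -0.5, 0], [0, 0, 0]],
    [5, [-0.8, -0.5, -0.5], [0, 0, 0]],
    [5, [-0.8, -0.5, -1], [0, 0, 0]],
    [5, [-0.8, -0.5, -1], [0, 0, 0]],
  ],
)

```text
t: 8.85
tool_pos: [533.5, 196.8, 86.1]
tcp_rot: [-1.27, -0.0, 0.393]
wrist_force: [-0.9, -1.4, 4.5]
gripper_width: 0.218
```

Request:
send_rows(
  steps=[
    [24, [0, 0, 0], [0, 0, 0]],
    [30, [0, 0, 0], [0, 0, 0]],
    [40, [0, 0, 0], [0, 0, 0]],
    [40, [0, 0, 0], [0, 0, 0]],
    [40, [0, 0, 0], [0, 0, 0]],
  ],
)

```text
t: 9.35
tool_pos: [533.4, 196.9, 85.5]
tcp_rot: [-1.27, -0.0, 0.393]
wrist_force: [-0.5, -1.2, 0.4]
gripper_width: 0.468
```

```bash
python3 bar.py re 10
```

```text
t 9.35 pos [533.4 196.9  85.5] target [449.8 161.7  97.7] shift [-83.6 -35.1  12.2] turn [-0.001 -0.     0.   ] F [-0.5 -1.2  0.4] w 40.0
t 9.35 pos [533.4 196.9  85.5] target [533.  196.2  97.7] shift [-0.5 -0.7 12.2] turn [-0.001 -0.     0.   ] F [-0.5 -1.2  0.4] w 40.0
t 9.35 pos [533.4 196.9  85.5] target [533.  196.2  85.7] shift [-0.5 -0.7  0.2] turn [-0.001 -0.     0.   ] F [-0.5 -1.2  0.4] w 40.0
top 180 y -90.8 -28.4 z 9.9
   y -75 x -9.4 9.1 z 9.8
   y -50 x -9.7 9.2 z 10.2
scene 333 y -97.9 101.2 z 11.1
   y -75 x -9.3 6.5 z 9.1
   y -25 x -9.9 9.7 z 11.3
   y 0 x -9.7 10.4 z 11.3
   y 25 x -9.4 9.5 z 11.3
   y 50 x -9.5 9.5 z 11.0
   y 75 x -9.8 9.9 z 11.3
```

View pics/retz.png

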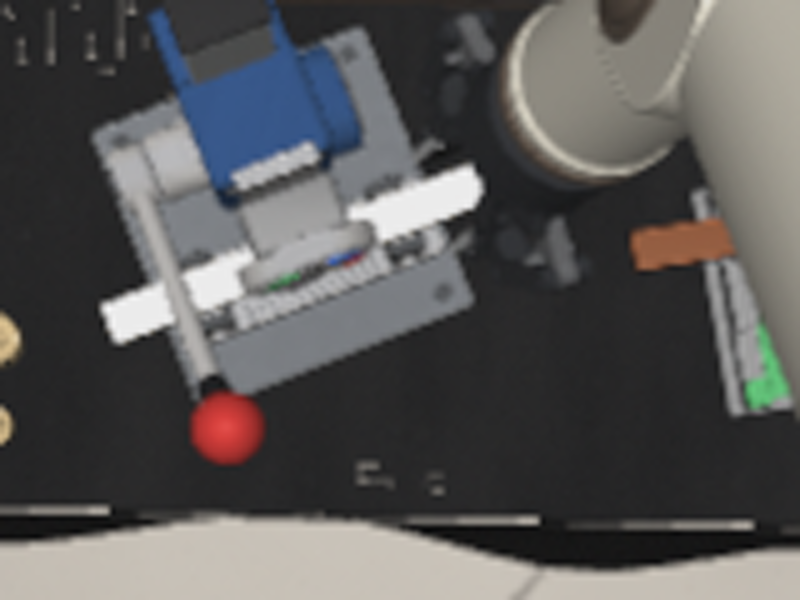

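View pics/resz.png

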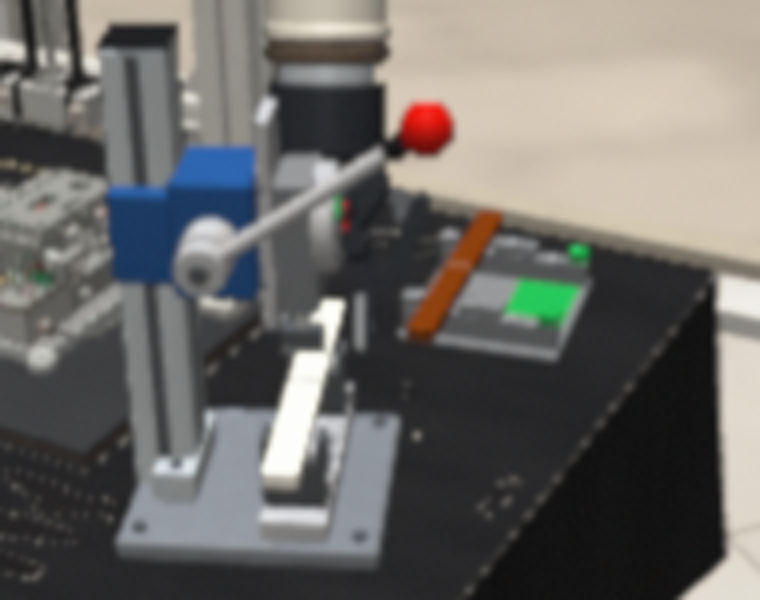

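Request:
send_rows(
  steps=[
    [40, [3, -8, 25], [0, 0, 0]],
    [40, [6, -15, 50], [0, 0, 0]],
    [40, [9, -23, 78], [0, 0, 0]],
    [40, [14, -35, 120], [0, 0, 0]],
    [50, [15, -45, 165], [0, 0, 0]],
    [60, [10, -55, 210], [0, 0, 0]],
    [60, [0, -60, 255], [0, 0, 0]],
    [60, [-15, -60, 300], [0, 0, 0]],
    [60, [-15, -60, 300], [0, 0, 0]],
  ],
)

```text
t: 10.35
tool_pos: [520.1, 137.0, 393.0]
tcp_rot: [-1.272, -0.012, 0.392]
wrist_force: [0.7, -0.1, 0.1]
gripper_width: 0.702
```

```bash
python3 -c "
from t import *
K=(np.array([406,298,275.]),0.393)
delta(pose(K,[0,0,110],0,'y'))
p=pose(K,[0,0,110],0,'y'); p[1][:,0]*=-1; p[1][:,2]*=-1; delta(p)
print(r.read_state()['q'].round(2))
"; python3 bar.py up 10
```

```text
t 10.35 pos [520.1 137.  393. ] target [406. 298. 391.] shift [-114.1  161.    -2. ] turn [-0.139 -0.302  1.557] F [ 0.7 -0.1  0.1] w 59.9
t 10.35 pos [520.1 137.  393. ] target [406. 298. 391.] shift [-114.1  161.    -2. ] turn [-0.302  0.139 -1.559] F [ 0.7 -0.1  0.1] w 59.9
[-0.29  0.2   0.19  1.65 -0.33  1.38  0.37]
t 10.35 pos [520.1 137.  393. ] target [449.8 161.7  97.7] shift [ -70.3   24.7 -295.3] turn [-0.004  0.012  0.001] F [ 0.7 -0.1  0.1] w 59.9
t 10.35 pos [520.1 137.  393. ] target [533.  196.2  97.7] shift [  12.9   59.2 -295.3] turn [-0.004  0.012  0.001] F [ 0.7 -0.1  0.1] w 59.9
t 10.35 pos [520.1 137.  393. ] target [533.  196.2  85.7] shift [  12.9   59.2 -307.3] turn [-0.004  0.012  0.001] F [ 0.7 -0.1  0.1] w 59.9
top 219 y -100.3 -28.4 z 9.7
   y -75 x -9.9 9.1 z 9.0
   y -50 x -9.7 9.6 z 9.9
scene 334 y -98.6 101.1 z 11.0
   y -75 x -9.2 7.3 z 9.0
   y -25 x -9.8 9.1 z 11.4
   y 0 x -9.5 10.5 z 11.3
   y 25 x -9.8 9.3 z 10.6
   y 50 x -9.4 13.1 z 10.7
   y 75 x -9.8 9.5 z 11.5
```

View pics/uptz.png

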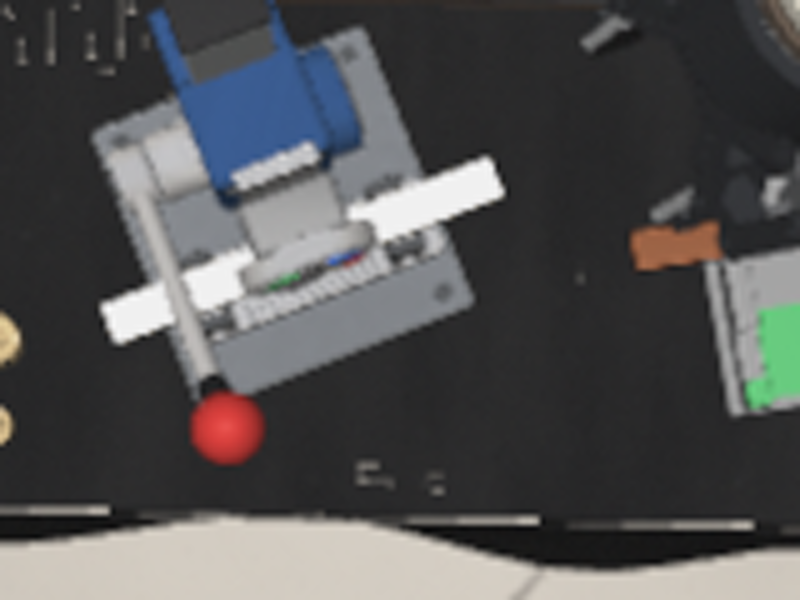

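Request:
send_rows(
  steps=[
    [60, [-15, 5, 10], [-0.012, -0.027, 0.14]],
    [60, [-28, 15, 20], [-0.025, -0.054, 0.28]],
    [60, [-42, 30, 30], [-0.037, -0.081, 0.42]],
    [60, [-56, 48, 30], [-0.05, -0.108, 0.56]],
    [60, [-68, 65, 30], [-0.062, -0.135, 0.7]],
    [60, [-80, 85, 30], [-0.075, -0.162, 0.84]],
    [60, [-90, 105, 30], [-0.087, -0.19, 0.98]],
    [60, [-98, 125, 30], [-0.1, -0.217, 1.12]],
    [60, [-105, 142, 20], [-0.112, -0.244, 1.26]],
    [60, [-110, 155, 10], [-0.125, -0.272, 1.4]],
    [60, [-114, 161, 0], [-0.139, -0.302, 1.557]],
    [60, [-114, 161, 0], [-0.139, -0.302, 1.557]],
  ],
)

```text
t: 11.65
tool_pos: [401.8, 298.9, 382.4]
tcp_rot: [-1.564, 0.012, 1.967]
wrist_force: [0.7, 0.1, 0.3]
gripper_width: 0.704
```

```bash
python3 -c "
from t import *
K=(np.array([406,298,275.]),0.393)
delta(pose(K,[0,0,0],0,'y'))
print(r.read_state()['q'].round(2))
for n in('scene','top'):
    f=grab(n,n+'4.png')
cv2.imwrite('pics/top4z.png',cv2.resize(f['pixels'][150:300,180:360,::-1],None,fx=4,fy=4,interpolation=cv2.INTER_CUBIC))
"
```

```text
t 11.65 pos [401.8 298.9 382.4] target [406. 298. 281.] shift [   4.2   -0.9 -101.4] turn [ 0.014 -0.002 -0.004] F [0.7 0.1 0.3] w 60.1
[-0.57  0.11 -0.14  1.75  0.02  1.3   1.25]
```

View pics/scene4.png

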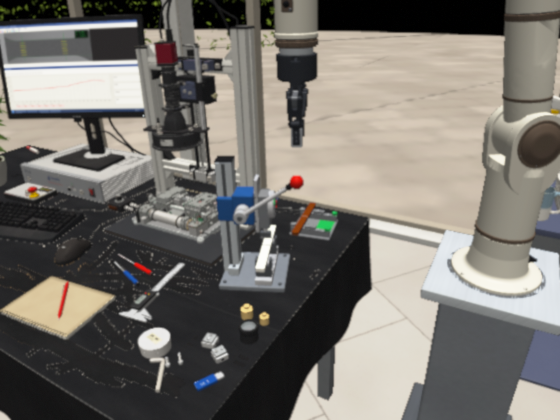

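View pics/top4z.png

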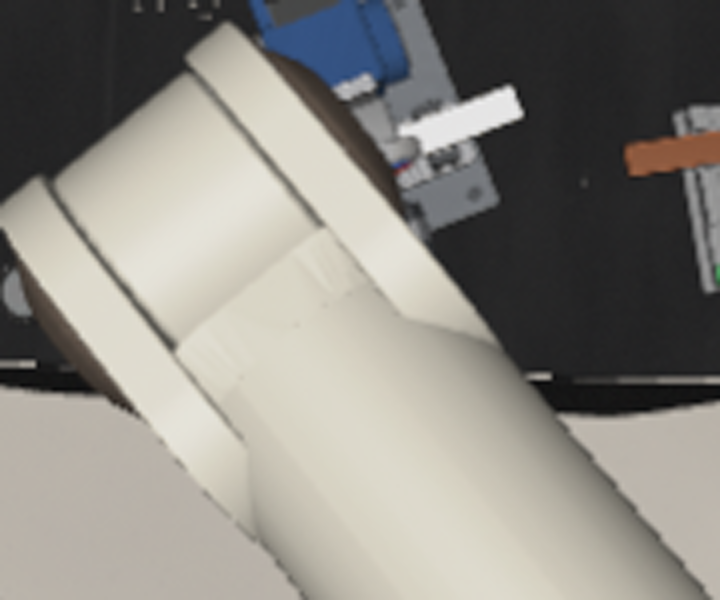

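Request:
send_rows(
  steps=[
    [60, [4, -1, 0], [0.014, -0.002, -0.004]],
    [60, [4, -1, -25], [0.014, -0.002, -0.004]],
    [60, [4, -1, -50], [0.014, -0.002, -0.004]],
    [60, [4, -1, -75], [0.014, -0.002, -0.004]],
    [60, [4, -1, -92], [0.014, -0.002, -0.004]],
    [60, [4, -1, -101], [0.014, -0.002, -0.004]],
    [60, [4, -1, -101], [0.014, -0.002, -0.004]],
  ],
)

```text
t: 12.45
tool_pos: [408.8, 295.7, 283.8]
tcp_rot: [-1.575, -0.001, 1.954]
wrist_force: [-0.0, 0.1, 0.3]
gripper_width: 0.705
```

```bash
python3 -c "
from t import *
K=(np.array([406,298,275.]),0.393)
delta(pose(K,[0,0,0],0,'y'))
f=grab('scene','s5.png')
cv2.imwrite('pics/s5z.png',cv2.resize(f['pixels'][100:300,190:380,::-1],None,fx=3,fy=3,interpolation=cv2.INTER_CUBIC))
"
```

```text
t 12.45 pos [408.8 295.7 283.8] target [406. 298. 281.] shift [-2.8  2.3 -2.8] turn [-0.002  0.003  0.01 ] F [-0.   0.1  0.3] w 60.2
```

View pics/s5z.png

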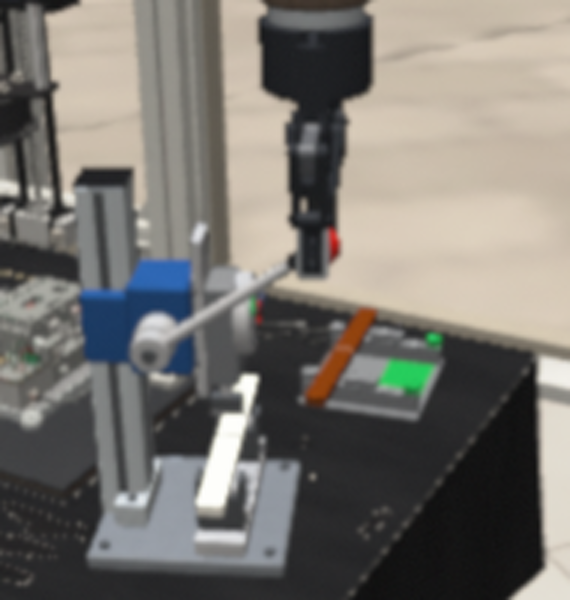

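Request:
send_rows(
  steps=[
    [60, [-3, 2, -3], [0, 0, 0.01]],
    [60, [-3, 2, -3], [0, 0, 0.01]],
    [20, [-3, 2, -3], [0, 0, 0.01]],
    [20, [-3, 2, -3], [0, 0, 0.01]],
    [20, [-3, 2, -3], [0, 0, 0.01]],
    [20, [-3, 2, -3], [0, 0, 0.01]],
    [20, [-3, 2, -3], [0, 0, 0.01]],
  ],
)

```text
t: 13.2
tool_pos: [405.7, 297.6, 281.8]
tcp_rot: [-1.576, 0.0, 1.966]
wrist_force: [-1.0, -5.2, 4.3]
gripper_width: 0.317
```

```bash
cat > k.py <<'E'
from t import *
import sys
K=(np.array([406,298,275.]),0.393)
# knob plan: hub world
o=ST[0].copy();o[2]=0;R=Rz(ST[1]); s=r.read_state()
th=np.linspace(0,.9,10)
a=Ro.from_euler('xyz',s['tcp_rot']).as_matrix()[:,1]
gp=s['tool_pos']+6*a; L=R.T@(gp-o); print('t',s['t'],'grasp pt stand',L.round(1),'tcp',s['tool_pos'].round(1),'lever from z',round(.6-np.arcsin((L[2]-190)/150),3),'radius',np.hypot(L[0]-45,L[2]-190).round(1),'F',s['wrist_force'].round(1),'w',(s['gripper_width']*85.4).round(1))
f=grab('scene',sys.argv[1]+'s.png')
cv2.imwrite('pics/'+sys.argv[1]+'z.png',cv2.resize(f['pixels'][100:300,190:380,::-1],None,fx=3,fy=3,interpolation=cv2.INTER_CUBIC))
E
python3 k.py g1; python3 - <<'E'
from t import *
R=Rz(.393)
for th in np.arange(0,.9,.083):
    d=R@[-150*np.cos(.6-th)+150*np.cos(.6),0,150*(np.sin(.6-th)-np.sin(.6))]; print(round(th,3),d.round(1).tolist())
E
```

```text
0.0 [0.0, 0.0, 0.0]
0.083 [-6.1, -2.5, -10.6]
0.166 [-11.4, -4.7, -21.6]
0.249 [-15.8, -6.5, -33.1]
0.332 [-19.3, -8.0, -45.0]
0.415 [-21.8, -9.1, -57.1]
0.498 [-23.5, -9.7, -69.4]
0.581 [-24.2, -10.0, -81.8]
0.664 [-23.9, -9.9, -94.3]
0.747 [-22.7, -9.4, -106.7]
0.83 [-20.6, -8.5, -118.9]Traceback (most recent call last):
  File "k.py", line 8, in <module>
    gp=s['tool_pos']+6*a; L=R.T@(gp-o); print('t',s['t'],'grasp pt stand',L.round(1),'tcp',s['tool_pos'].round(1),'lever from z',round(.6-np.arcsin((L[2]-190)/150),3),'radius',np.hypot(L[0]-45,L[2]-190).round(1),'F',s['wrist_force'].round(1),'w',(s['gripper_width']*85.4).round(1))
                                                                                                                                                                                                                                                      ^^^^^^^^^^^^^^^^^^^^^^^^^^^^^^^
AttributeError: 'float' object has no attribute 'round'
```

```bash
sed -i "s/(s\['gripper_width'\]\*85.4).round(1)/round(s['gripper_width']*85.4,1)/" k.py; python3 k.py g1
```

```text
t 13.2 grasp pt stand [-78.7  57.6 275.8] tcp [405.7 297.6 281.8] lever from z -0.009 radius 150.6 F [-1.  -5.2  4.3] w 27.0
```

View pics/g1z.png

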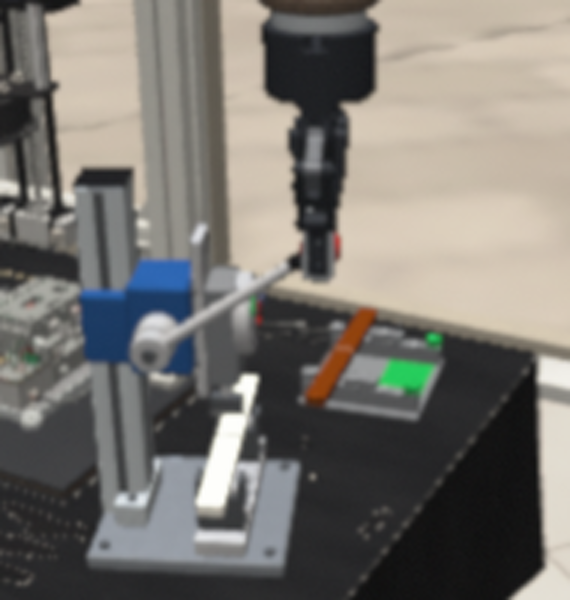

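Request:
send_rows(
  steps=[
    [20, [-3, -1.2, -5], [0, 0, 0]],
    [20, [-6, -2.5, -10.6], [0, 0, 0]],
    [20, [-9, -3.6, -16], [0, 0, 0]],
    [20, [-11.4, -4.7, -21.6], [0, 0, 0]],
    [20, [-13.7, -5.6, -27], [0, 0, 0]],
    [20, [-15.8, -6.5, -33.1], [0, 0, 0]],
    [20, [-15.8, -6.5, -33.1], [0, 0, 0]],
  ],
)

```text
t: 13.95
tool_pos: [389.9, 290.9, 248.3]
tcp_rot: [-1.576, 0.001, 1.966]
wrist_force: [-0.1, -6.7, 5.4]
gripper_width: 0.315
```

```bash
python3 k.py g2
```

```text
t 13.95 grasp pt stand [-95.8  57.4 242.3] tcp [389.9 290.9 248.3] lever from z 0.244 radius 150.2 F [-0.1 -6.7  5.4] w 26.9
```

View pics/g2z.png

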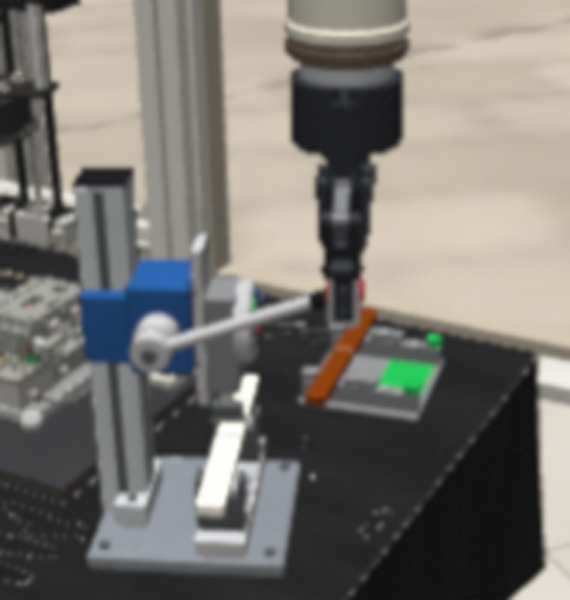

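Request:
send_rows(
  steps=[
    [20, [-1.8, -0.8, -6], [0, 0, 0]],
    [20, [-3.5, -1.5, -12], [0, 0, 0]],
    [20, [-5, -2.1, -18], [0, 0, 0]],
    [20, [-6, -2.6, -24], [0, 0, 0]],
    [20, [-7, -3, -30], [0, 0, 0]],
    [20, [-7.7, -3.2, -36], [0, 0, 0]],
    [20, [-8.1, -3.4, -42], [0, 0, 0]],
    [20, [-8.4, -3.5, -48], [0, 0, 0]],
    [20, [-8.3, -3.5, -54], [0, 0, 0]],
    [20, [-8.1, -3.4, -60], [0, 0, 0]],
    [20, [-8.1, -3.4, -60], [0, 0, 0]],
  ],
)

```text
t: 15.1
tool_pos: [382.4, 287.7, 188.3]
tcp_rot: [-1.577, 0.0, 1.965]
wrist_force: [0.2, -5.8, 5.2]
gripper_width: 0.318
```

```bash
python3 k.py g3; python3 bar.py g3b 10 | tail -12
```

```text
t 15.1 grasp pt stand [-104.    57.4  182.3] tcp [382.4 287.7 188.3] lever from z 0.652 radius 149.2 F [ 0.2 -5.8  5.2] w 27.1
t 15.15 pos [382.4 287.6 188.5] target [449.8 161.7  97.7] shift [  67.5 -125.9  -90.8] turn [ 0.13   0.314 -1.559] F [ 0.2 -5.8  4.2] w 27.3
t 15.15 pos [382.4 287.6 188.5] target [533.  196.2  97.7] shift [150.6 -91.4 -90.8] turn [ 0.13   0.314 -1.559] F [ 0.2 -5.8  4.2] w 27.3
t 15.15 pos [382.4 287.6 188.5] target [533.  196.2  85.7] shift [ 150.6  -91.4 -102.8] turn [ 0.13   0.314 -1.559] F [ 0.2 -5.8  4.2] w 27.3
top 224 y -100.3 -27.6 z 9.5
   y -75 x -9.9 9.1 z 9.1
   y -50 x -9.7 9.6 z 9.0
scene 231 y 2.3 100.3 z 11.0
   y 0 x -6.9 9.5 z 10.9
   y 25 x -9.8 9.7 z 11.2
   y 50 x -9.5 13.1 z 11.1
   y 75 x -9.7 9.8 z 11.1
```

View pics/g3z.png

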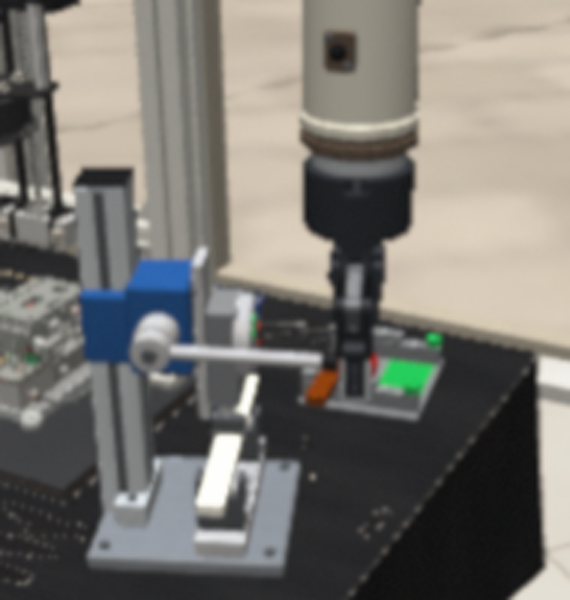

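View pics/g3btz.png

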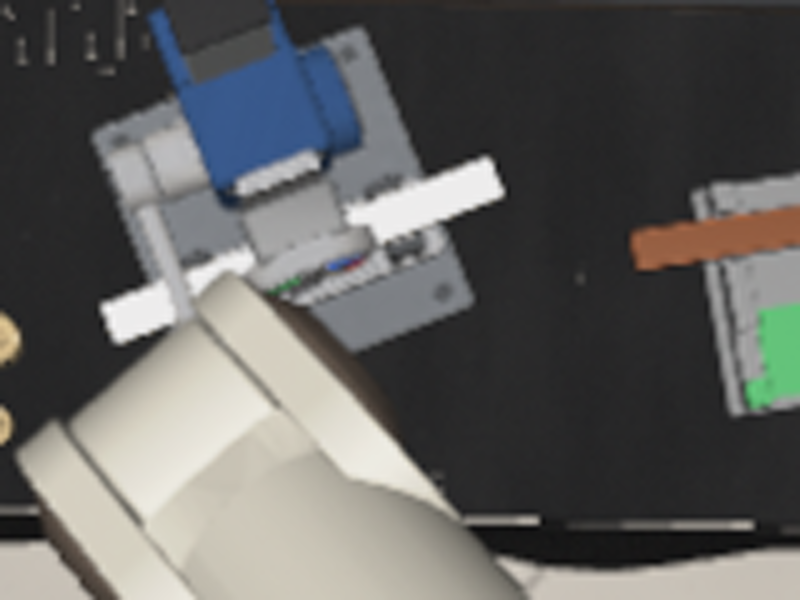

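Request:
send_rows(
  steps=[
    [20, [0.2, 0.1, -4], [0, 0, 0]],
    [20, [0.5, 0.2, -8], [0, 0, 0]],
    [20, [1, 0.4, -12], [0, 0, 0]],
    [20, [1.7, 0.6, -16], [0, 0, 0]],
    [20, [2.3, 0.9, -20], [0, 0, 0]],
    [20, [2.8, 1.1, -23], [0, 0, 0]],
    [20, [3.2, 1.3, -25], [0, 0, 0]],
    [20, [3.3, 1.4, -26.5], [0, 0, 0]],
    [20, [3.3, 1.4, -26.5], [0, 0, 0]],
    [20, [3.3, 1.4, -26.5], [0, 0, 0]],
  ],
)

```text
t: 16.25
tool_pos: [387.2, 289.7, 163.1]
tcp_rot: [-1.58, -0.0, 1.964]
wrist_force: [2.4, -5.3, 7.1]
gripper_width: 0.319
```

```bash
python3 k.py g4; python3 bar.py g4b 10 | tail -12
python3 - <<'E'
from t import *
g=r.grab_frame('scene');f=r.grab_frame('top')
cv2.imwrite('pics/dials.png',cv2.resize(g['pixels'][180:235,255:305,::-1],None,fx=10,fy=10,interpolation=cv2.INTER_CUBIC))
cv2.imwrite('pics/dialt.png',cv2.resize(f['pixels'][180:205,250:290,::-1],None,fx=16,fy=16,interpolation=cv2.INTER_CUBIC))
E
```

```text
t 16.25 grasp pt stand [-98.7  57.4 157.1] tcp [387.2 289.7 163.1] lever from z 0.821 radius 147.5 F [ 2.4 -5.3  7.1] w 27.3
t 16.3 pos [387.2 289.7 163.1] target [449.8 161.7  97.7] shift [  62.6 -128.   -65.4] turn [ 0.131  0.318 -1.558] F [ 2.2 -5.8  7. ] w 26.9
t 16.3 pos [387.2 289.7 163.1] target [533.  196.2  97.7] shift [145.7 -93.5 -65.4] turn [ 0.131  0.318 -1.558] F [ 2.2 -5.8  7. ] w 26.9
t 16.3 pos [387.2 289.7 163.1] target [533.  196.2  85.7] shift [145.7 -93.5 -77.4] turn [ 0.131  0.318 -1.558] F [ 2.2 -5.8  7. ] w 26.9
top 225 y -100.3 -27.6 z 10.0
   y -75 x -9.9 9.1 z 10.0
   y -50 x -9.7 9.6 z 10.0
   y -25 x 1.2 8.9 z 7.7
scene 231 y 1.8 100.7 z 11.0
   y 0 x -7.0 10.0 z 11.4
   y 25 x -9.3 9.5 z 11.4
   y 50 x -9.5 13.1 z 11.4
   y 75 x -9.9 9.2 z 10.8
```

View pics/g4z.png

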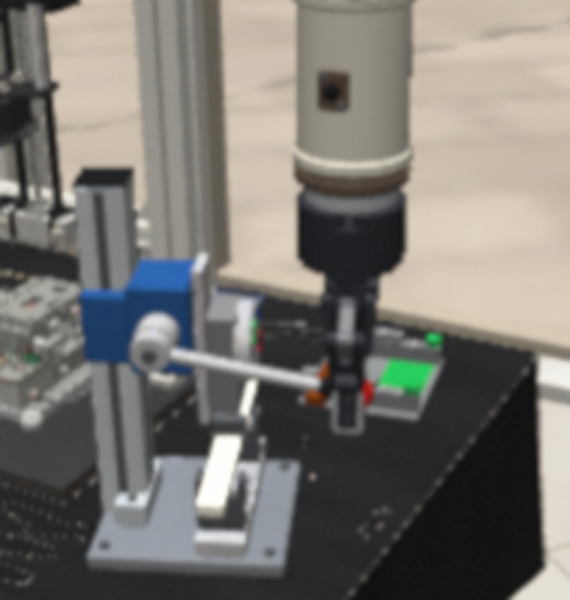

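View pics/dials.png

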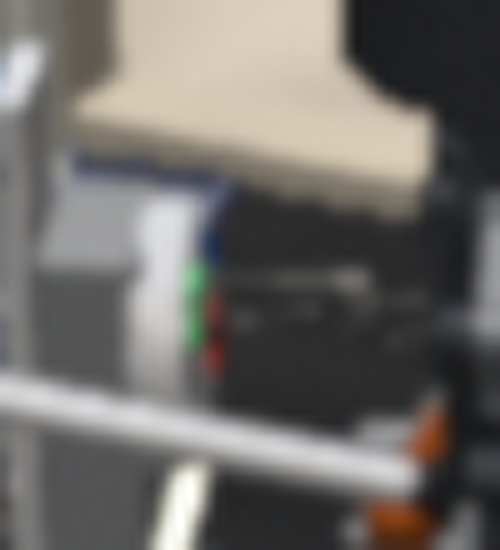

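View pics/dialt.png

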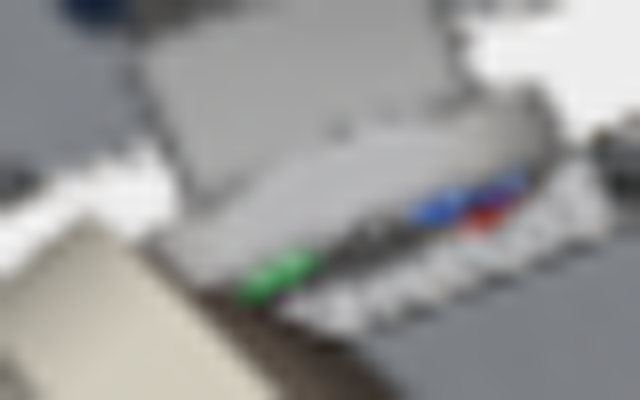

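```bash
cat > rod.py <<'E'
from t import *
g=r.grab_frame('scene'); b=g['pixels'].astype(int); R=Rz(ST[1]); o=ST[0].copy(); o[2]=0
h,w=b.shape[:2]; u,v=np.meshgrid(np.arange(w),np.arange(h)); uv=np.c_[u.ravel(),v.ravel()]
c,d=rays(g,uv); c=R.T@(c-o); d=d@R; s=(58-c[1])/d[:,1]; L=(c+d*s[:,None]).reshape(h,w,3)
# vertical column scan: for stand-x slices find bright rod band
gray=b.mean(2); pts=[]
for x in np.arange(-75,10,3):
    zp=np.arange(130,270,.7); W=np.c_[np.full(len(zp),x),np.full(len(zp),58),zp]@R.T+o
    p=proj(g,W).astype(np.float32); val=cv2.remap(gray.astype(np.float32),p[:,0].reshape(-1,1),p[:,1].reshape(-1,1),cv2.INTER_LINEAR).ravel()
    line=190+ (45-x)*np.tan(.6-TH) if (TH:=float(__import__('sys').argv[1]))>-1 else 0
    k=abs(zp-line)<9; bg=np.sort(val[k])[:6].mean(); wt=np.clip(val[k]-bg-25,0,None)
    if wt.sum()>50: pts.append([x,(zp[k]*wt).sum()/wt.sum()])
pts=np.array(pts,np.float32); vx,vz,x0,z0=cv2.fitLine(pts,cv2.DIST_HUBER,0,.01,.01).ravel()
m=vz/vx; print(len(pts),'level-angle',np.arctan(-m),'theta',.6-np.arctan(-m),'z at hub',z0+m*(45-x0),'res',np.std(pts[:,1]-(z0+m*(pts[:,0]-x0))))
th=.6-np.arctan(-m); print('knob z by line',z0+m*(45-150*np.cos(.6-th)-x0),' 190-hub:',190+150*np.sin(.6-th))
E
python3 rod.py 0.82
cat > rod0.py <<'E'
import cv2,sys
E

```

```text
29 level-angle -0.20758757 theta 0.8075876 z at hub 192.30797 res 0.8763567
knob z by line 161.39297  190-hub: 159.08502
```

```bash
sed -i "s/^g=r.grab_frame('scene');/import sys\ng=r.grab_frame('scene')\nif len(sys.argv)>2: g['pixels']=cv2.imread(sys.argv[2])[:,:,::-1].copy()\n/" rod.py; sed -i 's/^ b=g/b=g/' rod.py
for a in "0 pics/scene0.png" "0 pics/scene4.png" "0 pics/g1s.png" "0.244 pics/g2s.png" "0.652 pics/g3s.png" "0.82 pics/g4s.png"; do echo $a; python3 rod.py $a; done
```

```text
0 pics/scene0.png
27 level-angle 0.5859649 theta 0.014035106 z at hub 195.0146 res 3.9092605
knob z by line 277.96515  190-hub: 272.95053
0 pics/scene4.png
27 level-angle 0.58700395 theta 0.012996078 z at hub 194.96358 res 3.9795744
knob z by line 278.0439  190-hub: 273.08035
0 pics/g1s.png
25 level-angle 0.60393566 theta -0.003935635 z at hub 193.19443 res 2.8021963
knob z by line 278.37738  190-hub: 275.18295
0.244 pics/g2s.png
29 level-angle 0.35913083 theta 0.2408692 z at hub 192.225 res 1.3959907
knob z by line 244.94409  190-hub: 242.7191
0.652 pics/g3s.png
29 level-angle -0.038001277 theta 0.6380013 z at hub 191.8969 res 0.3140162
knob z by line 186.19807  190-hub: 184.30118
0.82 pics/g4s.png
29 level-angle -0.20766138 theta 0.8076614 z at hub 192.29486 res 1.0301213
knob z by line 161.36905  190-hub: 159.07419
```

Request:
send_rows(
  steps=[
    [20, [-0.5, -0.2, -1], [0, 0, 0]],
    [20, [-1, -0.4, -2], [0, 0, 0]],
    [20, [-1, -0.4, -2.5], [0, 0, 0]],
    [20, [-1, -0.4, -2.5], [0, 0, 0]],
    [20, [-1, -0.4, -2.5], [0, 0, 0]],
    [20, [-1, -0.4, -2.5], [0, 0, 0]],
    [20, [-1, -0.4, -2.5], [0, 0, 0]],
  ],
)

```text
t: 17.55
tool_pos: [387.8, 290.0, 161.4]
tcp_rot: [-1.584, -0.001, 1.965]
wrist_force: [5.9, -5.2, 7.7]
gripper_width: 0.318
```

```bash
python3 k.py g5; python3 rod.py 0.83; python3 bar.py g5b 10 | tail -10
python3 - <<'E'
from t import *
# dial descent: knob red/green colours in scene; green sector px centroid at rest vs now
for n in('scene4','g3s','g5s'):
    b=cv2.imread(f'pics/{n}.png'); hs=cv2.cvtColor(b,cv2.COLOR_BGR2HSV)[180:235,262:285]
    m=(hs[...,0]>45)&(hs[...,0]<80)&(hs[...,1]>90); ys,xs=np.where(m); print(n,m.sum(),xs.mean()+262,ys.mean()+180)
E
```

```text
t 17.55 grasp pt stand [-98.1  57.5 155.4] tcp [387.8 290.  161.4] lever from z 0.833 radius 147.3 F [ 5.9 -5.2  7.7] w 27.2
29 level-angle -0.21363646 theta 0.8136365 z at hub 192.01422 res 1.0499969
knob z by line 160.21196  190-hub: 158.19774
t 17.65 pos [387.7 290.  161.4] target [533.  196.2  85.7] shift [145.2 -93.8 -75.6] turn [ 0.132  0.321 -1.558] F [ 6.  -6.2  7.9] w 27.3
top 226 y -100.3 -27.6 z 9.7
   y -75 x -9.9 9.1 z 10.2
   y -50 x -9.7 11.0 z 10.1
   y -25 x 1.2 8.9 z 9.7
scene 230 y 2.5 102.8 z 11.1
   y 0 x -6.9 9.7 z 11.3
   y 25 x -9.6 9.7 z 10.9
   y 50 x -9.6 12.8 z 11.3
   y 75 x -9.9 9.9 z 11.4
scene4 4 274.0 201.5
g3s 3 274.0 209.0
g5s 1 274.0 213.0
```

View pics/g5z.png

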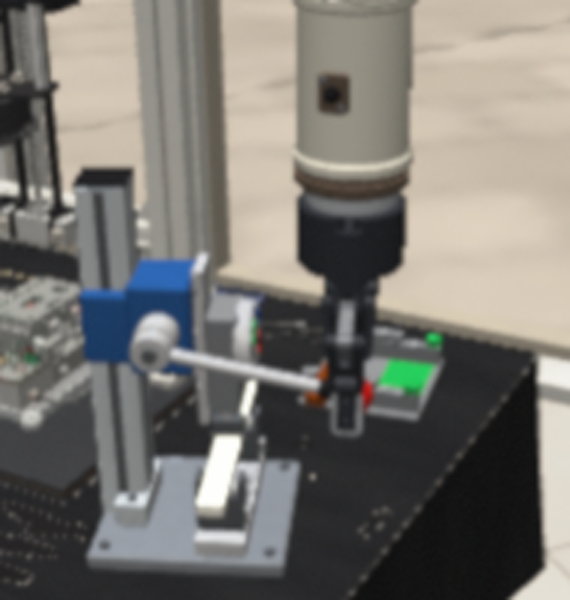

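```bash
python3 - <<'E'
from t import *
g=r.grab_frame('scene'); R=Rz(ST[1]); o=ST[0].copy(); o[2]=0
print(r.read_state()['moment'])
def red(n):
    b=cv2.imread(f'pics/{n}.png'); hs=cv2.cvtColor(b,cv2.COLOR_BGR2HSV)
    m=((hs[...,0]<5)|(hs[...,0]>174))&(hs[...,1]>180)&(hs[...,2]>110); m[:,:285]=0;m[:,330:]=0;m[:170]=0;m[250:]=0
    ys,xs=np.where(m); print(n,'n',len(xs),'x',xs.min(),xs.max(),'y',ys.min(),ys.max(),'c',xs.mean().round(1),ys.mean().round(1))
    return b
for n in('scene0','scene4','g2s','g3s','g4s','g5s'): b=red(n)
c,_=rays(g,[[0,0]])
for th in(0,.244,.652,.76,.8,.83,.86,.9):
    k=o+R@[45-150*np.cos(.6-th),58,190+150*np.sin(.6-th)]
    v=k-c; v/=np.linalg.norm(v); e1=np.cross(v,[0,0,1]); e1/=np.linalg.norm(e1); e2=np.cross(v,e1)
    a=np.linspace(0,6.28,60); P=k+15*(np.cos(a)[:,None]*e1+np.sin(a)[:,None]*e2); p=proj(g,P); print(th,k.round(1),'x',p[:,0].min().round(1),p[:,0].max().round(1),'y',p[:,1].min().round(1),p[:,1].max().round(1),'c',proj(g,k).round(1))
cv2.imwrite('pics/g5k.png',cv2.resize(b[205:255,280:330],None,fx=12,fy=12,interpolation=cv2.INTER_CUBIC))
E
```

```text
[-0.81324792 -1.28643779  0.24142857]
scene0 n 105 x 290 301 y 177 187 c 296.0 181.8
scene4 n 101 x 290 301 y 176 186 c 296.0 181.4Traceback (most recent call last):
  File "<stdin>", line 9, in <module>
  File "<stdin>", line 7, in red
    return umr_minimum(a, axis, None, out, keepdims, initial, where)
ValueError: zero-size array to reduction operation minimum which has no identity
```

```bash
python3 - <<'E'
from t import *
g=r.grab_frame('scene'); R=Rz(ST[1]); o=ST[0].copy(); o[2]=0
def red(n):
    b=cv2.imread(f'pics/{n}.png'); hs=cv2.cvtColor(b,cv2.COLOR_BGR2HSV)
    m=((hs[...,0]<5)|(hs[...,0]>172))&(hs[...,1]>130)&(hs[...,2]>70); m[:,:285]=0;m[:,330:]=0;m[:170]=0;m[250:]=0
    ys,xs=np.where(m)
    if len(xs): print(n,'n',len(xs),'x',xs.min(),xs.max(),'y',ys.min(),ys.max(),'c',xs.mean().round(1),ys.mean().round(1))
    return b
for n in('scene0','scene4','g2s','g3s','g4s','g5s'): b=red(n)
c,_=rays(g,[[0,0]])
for th in(0,.244,.652,.76,.8,.83,.86,.9):
    k=o+R@[45-150*np.cos(.6-th),58,190+150*np.sin(.6-th)]
    v=k-c; v/=np.linalg.norm(v); e1=np.cross(v,[0,0,1]); e1/=np.linalg.norm(e1); e2=np.cross(v,e1)
    a=np.linspace(0,6.28,60); P=k+15*(np.cos(a)[:,None]*e1+np.sin(a)[:,None]*e2); p=proj(g,P); print(th,k.round(1),'x',p[:,0].min().round(1),p[:,0].max().round(1),'y',p[:,1].min().round(1),p[:,1].max().round(1),'c',proj(g,k).round(1))
cv2.imwrite('pics/g5k.png',cv2.resize(b[205:255,280:330],None,fx=12,fy=12,interpolation=cv2.INTER_CUBIC))
E
```

```text
scene0 n 131 x 290 302 y 176 187 c 296.0 181.6
scene4 n 131 x 290 302 y 176 187 c 296.0 181.6
g2s n 2 x 310 310 y 195 196 c 310.0 195.5
g3s n 7 x 313 314 y 218 222 c 313.7 219.6
g4s n 21 x 310 313 y 227 234 c 311.9 230.1
g5s n 23 x 310 313 y 227 234 c 311.7 230.6
0 [405.5 297.9 274.7] x 289.2 303.7 y 174.7 189.1 c [[296.5 181.9]]
0.244 [390.  291.5 242.3] x 297.4 311.7 y 189.2 203.5 c [[304.6 196.3]]
0.652 [381.5 287.9 182.2] x 301.9 315.8 y 214.8 228.7 c [[308.8 221.8]]
0.76 [383.1 288.6 166.1] x 301.1 314.9 y 221.4 235.2 c [[308.  228.3]]
0.8 [384.1 289.  160.2] x 300.6 314.4 y 223.7 237.5 c [[307.5 230.6]]
0.83 [384.9 289.4 155.8] x 300.2 313.9 y 225.5 239.2 c [[307.  232.4]]
0.86 [386.  289.8 151.4] x 299.7 313.4 y 227.2 241.0 c [[306.5 234.1]]
0.9 [387.5 290.4 145.7] x 298.9 312.6 y 229.5 243.2 c [[305.8 236.3]]
```

View pics/g5k.png

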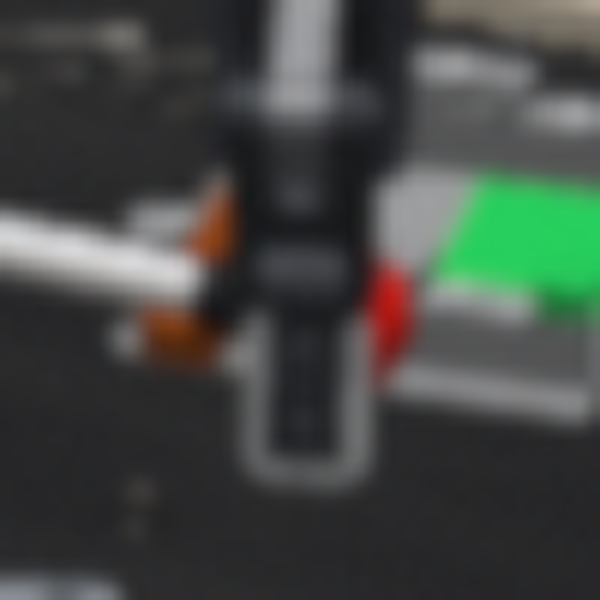

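Request:
send_rows(
  steps=[
    [20, [0.6, 0.2, -1], [0, 0, 0]],
    [20, [1.2, 0.5, -2], [0, 0, 0]],
    [20, [1.8, 0.7, -3], [0, 0, 0]],
    [20, [2, 0.8, -3.5], [0, 0, 0]],
    [20, [2, 0.8, -3.5], [0, 0, 0]],
    [20, [2, 0.8, -3.5], [0, 0, 0]],
    [20, [2, 0.8, -3.5], [0, 0, 0]],
  ],
)

```text
t: 18.55
tool_pos: [388.8, 290.4, 157.5]
tcp_rot: [-1.581, -0.001, 1.965]
wrist_force: [4.0, -4.8, 8.0]
gripper_width: 0.316
```

```bash
cat > ball.py <<'E'
from t import *
g=r.grab_frame('scene'); b=g['pixels']; hs=cv2.cvtColor(b,cv2.COLOR_RGB2HSV)
m=((hs[...,0]<5)|(hs[...,0]>172))&(hs[...,1]>130)&(hs[...,2]>70); m[:,:285]=0;m[:,330:]=0;m[:170]=0;m[250:]=0
ys,xs=np.where(m); print('ball n',len(xs),xs.min(),xs.max(),ys.min(),ys.max(),ys.mean())
cv2.imwrite('pics/kk%d.png'%int(r.read_state()['t']*100),cv2.resize(b[205:255,280:330,::-1],None,fx=10,fy=10,interpolation=cv2.INTER_CUBIC))
E
python3 k.py g6; python3 rod.py 0.83; python3 ball.py
```

```text
t 18.55 grasp pt stand [-97.1  57.4 151.5] tcp [388.8 290.4 157.5] lever from z 0.86 radius 147.2 F [ 4.  -4.8  8. ] w 27.0
29 level-angle -0.22996874 theta 0.82996875 z at hub 191.53954 res 0.79217774
knob z by line 157.34747  190-hub: 155.80794
ball n 27 310 313 228 237 232.0
```

Request:
send_rows(
  steps=[
    [20, [0, 0, 0], [0, 0, 0]],
    [20, [0, 0, 0], [0, 0, 0]],
    [20, [0, 0, 0], [0, 0, 0]],
    [20, [0, 0, 0], [0, 0, 0]],
    [20, [0, 0, 0], [0, 0, 0]],
    [20, [0, 0, 0], [0, 0, 0]],
    [20, [0, 0, 0], [0, 0, 0]],
    [20, [0, 0, 0], [0, 0, 0]],
    [20, [0, 0, 0], [0, 0, 0]],
    [20, [0, 0, 0], [0, 0, 0]],
  ],
)

```text
t: 19.7
tool_pos: [388.8, 290.3, 157.5]
tcp_rot: [-1.581, -0.001, 1.965]
wrist_force: [2.6, -6.0, 7.8]
gripper_width: 0.318
```

```bash
python3 k.py g7; python3 rod.py 0.83; python3 ball.py; python3 bar.py g7b 10 | tail -9; python3 m.py | grep -A1 brown
python3 - <<'E'
from t import *
g=r.grab_frame('scene');f=r.grab_frame('top')
a=cv2.resize(g['pixels'][195:235,255:295,::-1],None,fx=10,fy=10,interpolation=cv2.INTER_CUBIC)
b=cv2.resize(f['pixels'][180:205,250:290,::-1],None,fx=10,fy=10,interpolation=cv2.INTER_CUBIC)
cv2.imwrite('pics/d7.png',np.vstack([a,b]))
E
```

```text
t 19.7 grasp pt stand [-97.1  57.4 151.5] tcp [388.8 290.3 157.5] lever from z 0.86 radius 147.2 F [ 2.6 -6.   7.8] w 27.1
29 level-angle -0.22992715 theta 0.8299272 z at hub 191.53818 res 0.79080343
knob z by line 157.3522  190-hub: 155.81401
ball n 27 310 313 228 237 232.0
top 227 y -100.3 -26.7 z 9.7
   y -75 x -9.9 9.1 z 9.9
   y -50 x -9.7 8.7 z 9.3
   y -25 x 1.2 8.9 z 10.1
scene 230 y 1.5 100.4 z 10.9
   y 0 x -6.9 10.1 z 10.7
   y 25 x -9.7 9.8 z 11.1
   y 50 x -9.7 13.2 z 10.7
   y 75 x -9.8 9.6 z 11.1
brown [336 181  39  13 276] rect ((519.0240478515625, 62.17604064941406), (19.86647605895996, 97.43932342529297), 10.882162094116211) z med 34.607639716174845
  box [[500.1000061035156, 108.0999984741211], [518.5, 12.5], [538.0, 16.200000762939453], [519.5999755859375, 111.9000015258789]]Traceback (most recent call last):
  File "m.py", line 15, in <module>
    rect(red,275,'knob')
    ~~~~^^^^^^^^^^^^^^^^
  File "m.py", line 4, in rect
    n,l,s,c=cv2.connectedComponentsWithStats(mask.astype(np.uint8)); i=1+np.argmax(s[1:,4]);
                                                                         ~~~~~~~~~^^^^^^^^^
    return _wrapfunc(a, 'argmax', axis=axis, out=out, **kwds)
    return bound(*args, **kwds)
ValueError: attempt to get argmax of an empty sequence
```

View pics/d7.png

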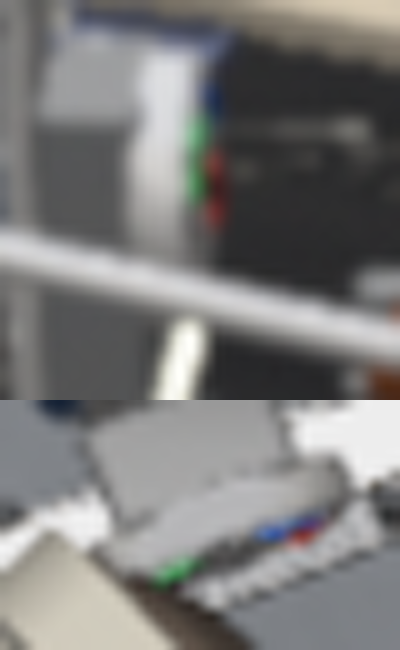

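View pics/g7z.png

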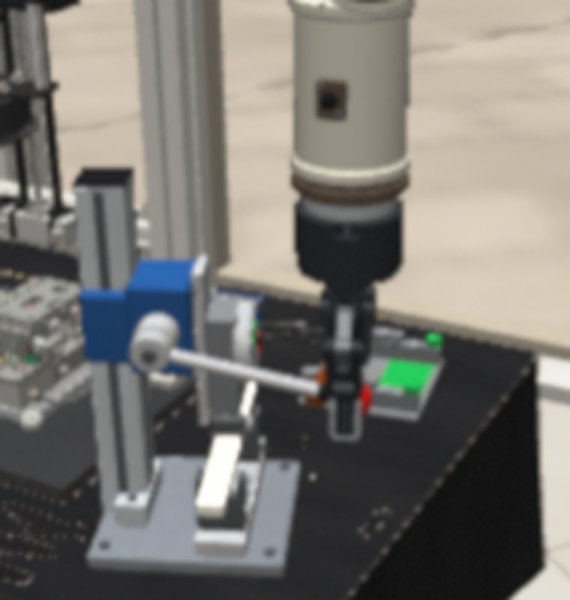

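```bash
python3 -c "
from rig import r
print(r.close_job())"
```

```text
the job is handed in; nothing more can be done
None
```

The white bar from the green slot is loaded in the stand and let go. I then pulled the lever down by its knob and handed the job in at about 20 s, still gripping it. I could not read the needle in either camera, because the dial is seen edge-on. The 10 N load is inferred from the knob's height.

**Bar:** it lies on both rollers. In the pictures it is within about 1 mm of centre across and along, parallel to the span, with its top about 10 mm above the rollers. It did not move while I pulled the lever.

**Load:** my two measures of the knob's height disagree by about 4 mm, because the ball seems to have shifted in the pads.
- Camera view of the rod and ball: 156 mm (lever at 0.83 rad), about 9.7 N.
- Arm's own position: 151.5 mm, about 11.4 N.

Both values are inside the allowed 7.4–12.6 N. The last check, after holding for 1 s, showed no movement.

**Rest of the table:** the brown bar's visible part measured the same at the end as at the start. I did not touch the weights or the loupe, but I made no final measurement of them.

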